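Nip up the cap of a leaning check valve with a ratchet ring spanner

ROBOT

A 6-joint arm with a two-finger parallel gripper is mounted at the origin on the work surface. World frame = base frame: x ahead of the robot, y to its left, z up, the work surface at z = 0. Lengths are in m, angles in degrees, forces in N, time in s.
With the tool pointing down it reaches from about 0.3 to 0.75 m from the base axis. Payload 8.5 kg.
Tool frame: the origin (TCP) lies at the very end of the fingers, on their centre line; the grasp point (between the pads) lies 19 mm behind it (env.tcp_to_grasp is the distance from the TCP to the grasp point, in m); z points along the fingers, y is the line along which they close (so a half turn about z gives the same grasp; the last joint's range is limited). The gripper opens to 85 mm and grips with 20 to 120 N. Pads are 22 mm wide; open, the fingers measure 114 mm over their backs; the gripper's body (76 mm by 85 mm) begins 54 mm behind the grasp point. The pads swing forward as they close: fully open they stand 13 mm farther back than shut.
Start: joints at [-83.44, 21.807, 74.336, -0, 83.858, -12.336], TCP at [0.178, -0.52, 0.231] pointing down, gripper open.
Joint ranges: [-178.18, 178.18], [-50.72, 133.34], [12.68, 142.11], [-81.47, 261.47], [9.98, 163.14], [-165.26, 165.26]. Speed limits (degrees/s): [136.94, 136.94, 180, 180, 180, 180].

INTERFACE

Orientations are given as a 3x3 rotation matrix whose columns are the frame's x, y, z axes.
In Python, from rig import status, get_image, env gives the robot as it stands.
- The arm moves only by the shell command python3 -m handwheel 'ROWS' [FORCE]. ROWS is text: rows parted by semicolons, each of 7 numbers parted by spaces: the shift along the world's x, y, z in cm, then the turn, a rotation vector about the world's x, y, z in degrees, then the opening, from 0 (shut) to 1 (fully open). In form: dx dy dz wx wy wz gripper; .... A call has 1 to 8 rows; each row is the pose to reach, as a shift and turn from the pose commanded when the call began; what a row does not reach only later rows make up. A row lasts 1/12 s, in which the tool goes at most 41.7 mm and 7.16 degrees, less where a joint would pass 70% of its speed; a pose out of reach is approached as far as the arm can. A call with a gripper value outside its range is refused whole. The fingers move at their own pace and stop on an object; FORCE is the grip in N (left out, the last holds). Time passes only in rows, so rows that repeat a pose let the fingers close. It gives the time, the measured TCP pose, the force, the opening and the grip force at its end, in the units of the state.
- status.observe(): the state, without advancing time (a new reading comes with each control period).
- get_image(name): name is "scene" or "top"; returns a dict with "color" (384x512x3 uint8, red, green, blue), "vertical_fov" (degrees; the focal length in pixels is half the picture's height over the tangent of half this angle, whatever the lens; pixels are square), "cx", "cy" (the principal point, pixels), "k1" (the pictures are not rectified: a ray, as slopes to the right and down, at radius r is drawn at 1 + k1 r^2 times it, then the intrinsics apply), "xyz" and "orientation" of the camera in the world. Camera axes: x right, y down, z forward; pixel columns grow to the right and rows downward; lengths in m; the calibration is good to about 2 mm. A picture is of the moment at which its call begins. There is no depth.
- env.close_job(): hands the job in; it is judged then, once.
The state is a dict: "time_s": time; "q": joint angles; "qvel": joint speeds; "joint_efforts": joint torques, N m; "position": TCP position; "tool_rot": TCP orientation; "ft_force": force on the tool from outside, world axes, zero at the start; "wrist_torque": the same for the moment, N m; "grip_width": finger opening in m; "gripper_force": force on a finger pad.
Only numpy, scipy, OpenCV 4.12 (cv2) and the standard library are available. Lean on these libraries where they do the work, as an engineer would, in place of code of your own. Each camera call takes 0.05 s, during which the arm holds its last target. There are 200 camera calls.

TASK

The brass six-sided cap on the valve's leaning branch has only been spun on by hand: fit the ratchet ring spanner squarely over it and, keeping it on the cap, work the handle back and forth until the cap is tightened fully home. Turn the cap with the spanner alone, keeping the gripper off the pipework; then lift the spanner off and lay it gently down flat inside the shallow tray. Leave everything else where it is.

Things in the scene. Friction and masses are not known exactly. Their poses are not given: they have to be found in the camera images.
- ratchet_spanner: Steel ratchet ring spanner lying flat, 231 mm long, 0.26-0.40 kg: round head 56 mm across, 14 mm thick, with a hex hole right through; bar handle 16 mm wide, 2 to 12 mm above the underside; round end 26 mm across, 14 mm thick. Origin: underside, mid handle, 90 mm from the hole's centre; a good grip (centre of mass 15 mm nearer the head). x along the handle away from the head, z up as it lies.
- spanner_ring (a point): Centre of the spanner's hex hole (28.6 mm across flats), half way through the 14 mm head; axes as the spanner's. The face that is up at the start must face outwards on the cap: so held it drives clockwise seen from above and clicks freely back anticlockwise.
- ratchet (a joint): Angle the inner hex ring has clicked round in the head, rad: 0 at the start, grows when the handle swings back anticlockwise (from above) while the ring stays still. At r the hole is turned r clockwise from having one flat square to the handle. Teeth every 18 degrees; about 13 degrees more play on the cap. Drag below 0.1 N m.
- pipework: Fixed 22 mm copper pipe: up through the shelf, level at 60 mm, down again. In it a brass Y-pattern check valve; its branch leans 35 degrees from vertical towards -x and ends in a hex cap. Origin: on the shelf straight below the cap's centre. x along the level pipe; its legs stand at x = -100 and +170 mm. Nothing of it is higher than the cap's top (126 mm).
- bonnet_hex (a point): Centre of the brass hex cap, 111 mm above the shelf. Sides 27 mm across flats, from 6.5 mm below to 3 mm above this point along the axis; above them a hex crown tapers in over 7 mm to 20 mm; below, a collar 41 mm across on which the seated spanner rests (hole's centre 0.5 mm above this point). z out along the cap's axis, x square to a flat; the axes turn with the cap.
- bonnet (a joint): Turn of the cap, rad: grows as it tightens, clockwise looking down on it, from 0-0.6 at the start to a hard stop at 3.0 (fully home). Stiff (about 0.25 N m), stays where left. At 0, x of bonnet_hex points up the slope, over the pipe, towards pipework +x.
- tool_tray: Fixed shallow aluminium tray, 300 x 120 mm and 18 mm high, walls and floor 3 mm, open at the top. Origin: centre of its underside; x along its length.
- saucer: Bystander: blue ceramic saucer, 136 mm across, 20 mm high, standing under the valve to catch drips. Origin: centre of its underside.
- open_spanner: Bystander: plain flat steel spanner, 190 mm long, with an open jaw at one end and a small round ring, 32 mm across, at the other; 8 mm thick. Origin: middle of its underside.
- screwdriver: Bystander: screwdriver with a black handle, 200 mm long, 26 mm thick. Origin: middle of its underside.
- clothes_peg: Bystander: steel spring clothes peg, 74 x 11 x 14 mm. Origin: middle of its underside.
- jar: Bystander: glass jar with a steel lid, 64 mm across, 85 mm high. Origin: centre of its underside.
- tape_roll: Bystander: white roll of thread tape, a ring 54 mm across and 19 mm high. Origin: centre of its underside.

How it is judged:
By the outcome, as a careful person would: the job done as asked, in the order asked, and still so for the second after the job is handed in, with the robot touching nothing.
It also fails if it takes over 69 s, if anything falls off the work surface, if the arm or the gripper's body presses on something with over 40 N, if the wrist force passes 120 N, or if a joint passes its speed limit or range.

## Working session

There is one attempt and no reset: what is moved stays moved. The work goes in short steps, Python scripts to look and compute and a shell command to move; the robot and the scene stay as the last step left them, time stands still between calls to the robot, and variables do not carry over. Pictures are saved under pics/ and viewed, at most 10 in all, crops included, and the job is handed in when it is done.

```bash
ls; mkdir -p pics; python3 - <<'E'
from rig import status,get_image,env
import cv2
for n in("scene","top"):
    d=get_image(n); cv2.imwrite(f"pics/{n}0.png",cv2.resize(d["color"][:,:,::-1],(800,600),interpolation=cv2.INTER_CUBIC))
    print({k:v for k,v in d.items() if k!="color"})
print(status.observe(),env.tcp_to_grasp)
E
```

```text
pics
{'vertical_fov': 53.01409431939154, 'cx': 253.3830206105192, 'cy': 192.64948918920848, 'k1': -0.13139169081298113, 'xyz': array([1.2164939 , 0.63490723, 0.84482783]), 'orientation': array([[-0.6715891 ,  0.47928237, -0.56502786],
       [ 0.74082795,  0.42210981, -0.52249139],
       [-0.01191711, -0.76948796, -0.63855013]])}
{'vertical_fov': 49.58150152448223, 'cx': 251.86758793120478, 'cy': 192.4609624953382, 'k1': -0.06587794588856778, 'xyz': array([3.70811289e-01, 1.11908420e-03, 1.14402567e+00]), 'orientation': array([[-0.00770608, -0.98317774,  0.18248874],
       [-0.99980581,  0.01088541,  0.01642682],
       [-0.01813695, -0.18232671, -0.98307071]])}
{'time_s': 0.1, 'q': array([-8.34392704e+01,  2.18355266e+01,  7.43810569e+01, -1.89037506e-03,
        8.38585952e+01, -1.23350789e+01]), 'qvel': array([-0.04120815,  0.01175791, -0.09845542, -0.0134808 , -0.15566297,
       -0.02804742]), 'joint_efforts': array([ 3.13052733e-03, -4.49224126e+01, -2.31657082e+01, -1.72883711e-04,
        3.69727495e-03,  4.74240039e-06]), 'position': array([ 0.17807965, -0.52007568,  0.23078475]), 'tool_rot': array([[ 9.46107925e-01,  3.23851449e-01, -1.82506657e-04],
       [ 3.23851405e-01, -9.46107065e-01,  1.29977604e-03],
       [ 2.48263516e-04, -1.28883345e-03, -9.99999139e-01]]), 'ft_force': array([-0.45605504,  0.55964667, -0.43769146]), 'wrist_torque': array([-0.02835837, -0.01644904,  0.0689148 ]), 'gripper_force': 0.0, 'grip_width': 0.08488942866993225} 0.0187
```

View pics/scene0.png

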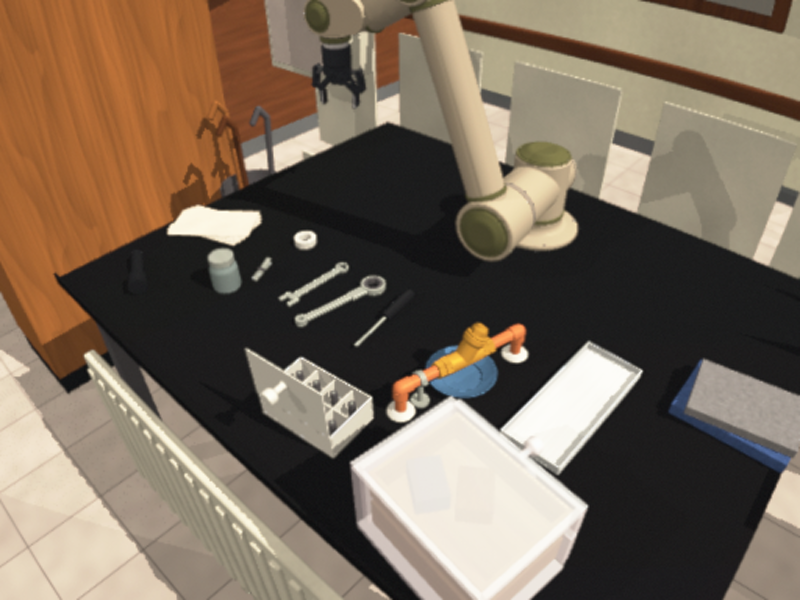

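View pics/top0.png

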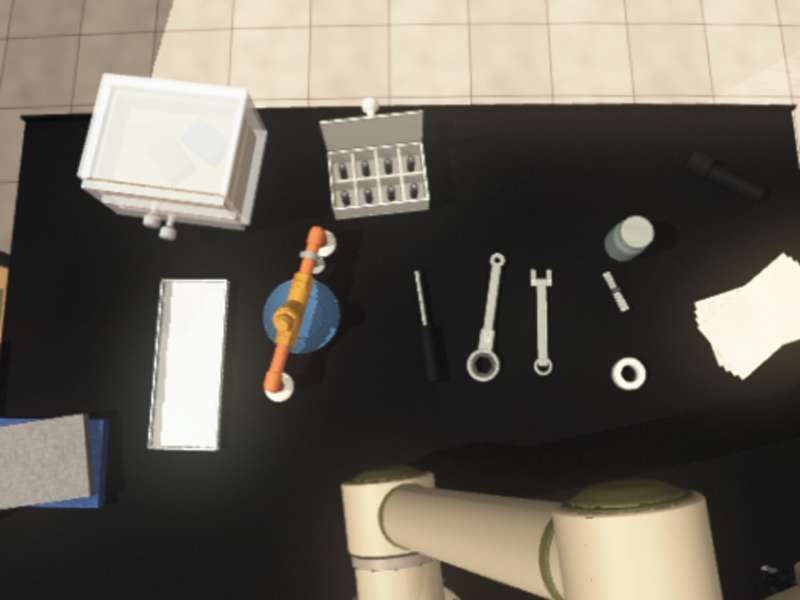

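```bash
cat > h.py <<'E'
import numpy as np,cv2
from rig import status,get_image,env
def K(d):
    f=192/np.tan(np.radians(d["vertical_fov"]/2)); return np.array([[f,0,d["cx"]],[0,f,d["cy"]],[0,0,1.]])
# model: distorted = ray*(1+k1 r^2) = OpenCV k1
def ray(d,u,v):
    p=cv2.undistortPointsIter(np.array([[[u,v]]],float),K(d),np.array([d["k1"],0,0,0,0.]),None,None,(3,50,1e-9))[0,0]
    r=d["orientation"]@[p[0],p[1],1]; return d["xyz"],r/np.linalg.norm(r)
def onz(d,u,v,z):
    o,r=ray(d,u,v); return o+r*(z-o[2])/r[2]
def proj(d,P):
    R=d["orientation"].T
    return cv2.projectPoints(np.atleast_2d(np.array(P,float)),cv2.Rodrigues(R)[0],-R@d["xyz"],K(d),np.array([d["k1"],0,0,0,0.]))[0][:,0]
def tri(d1,p1,d2,p2):
    (a,r),(b,s)=ray(d1,*p1),ray(d2,*p2)
    t=np.linalg.lstsq(np.c_[r,-s],b-a,rcond=None)[0]; x,y=a+r*t[0],b+s*t[1]
    return (x+y)/2,np.linalg.norm(x-y)
def crop(d,x,y,w,h,W,H):  # pixel (u,v) native = x+px*w/W - align
    M=np.array([[W/w,0,-x*W/w],[0,H/h,-y*H/h]]); return cv2.warpAffine(d["color"][:,:,::-1],M,(W,H),flags=cv2.INTER_CUBIC)
E
python3 - <<'E'
from h import *
s,t=get_image("scene"),get_image("top")
A=np.hstack([crop(t,160,175,60,45,400,300),crop(s,275,195,60,45,400,300)])
B=np.hstack([crop(t,270,155,100,75,400,300)if 0 else crop(t,265,155,120,90,400,300),crop(s,180,160,100,75,400,300)])
cv2.imwrite("pics/c1.png",np.vstack([A,B]))
E
```

```text
(no output)
```

View pics/c1.png

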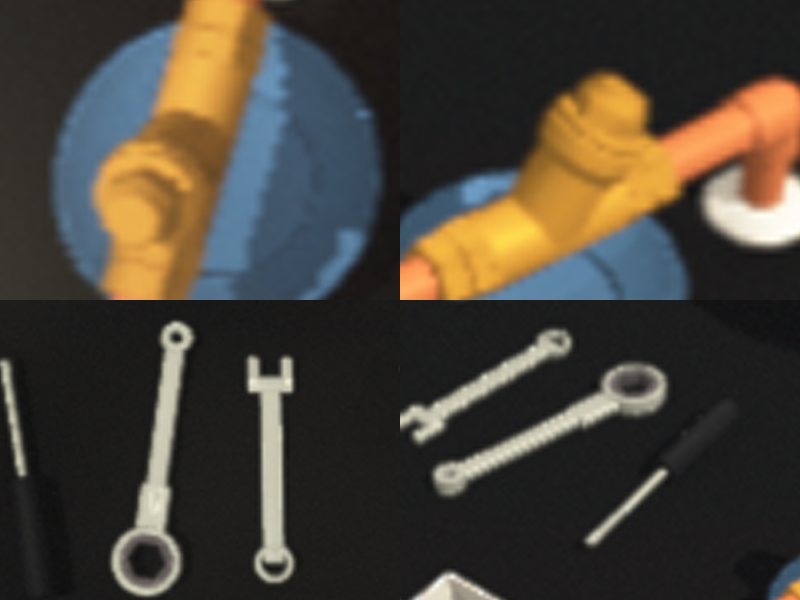

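```bash
cat > fit.py <<'E'
from h import *
from scipy.optimize import least_squares
s,t=get_image("scene"),get_image("top")
hd,e1=tri(t,(309.1,233.3),s,(238.5,182)); en,e2=tri(t,(318.1,166.1),s,(192.5,204.2))
print("head",hd,e1,"end",en,e2, np.linalg.norm(hd-en))
print("top-only z=.014", onz(t,309.1,233.3,.014),onz(t,318.1,166.1,.014), "scene", onz(s,238.5,182,.014),onz(s,192.5,204.2,.014))
def T(p,P): 
    c,q=np.cos(p[2]),np.sin(p[2]); return np.array(P)@np.array([[c,q,0],[-q,c,0],[0,0,1]])+[p[0],p[1],0]
a=np.array([-np.sin(np.radians(35)),0,np.cos(np.radians(35))]); b=np.array([0,0,.111])
P=[b+10e-3*a,[-.1,0,0],[.17,0,0]]
tp=[(180.2,206.5),(180,248),(210.6,155.5)]; sp=[(306,209),(329.6,225.5),(256.6,262.4)]
f=lambda p:np.r_[(proj(t,T(p,P))-tp).ravel(),(proj(s,T(p,P))-sp).ravel()]
r=least_squares(f,[.55,.25,0],loss="soft_l1"); print("pipe",r.x,np.degrees(r.x[2])); print(r.fun.round(1))
Q=[[x,y,.018] for x,y in((.15,.06),(.15,-.06),(-.15,-.06),(-.15,.06))]
tq=np.array([(162,280),(229,281),(219,449),(149,448)])/1.5625; sq=None
g=lambda p:(proj(t,T(p,Q))-tq).ravel()
r2=least_squares(g,[.5,.4,0]); print("tray",r2.x,r2.fun.round(1))
np.savez("fit.npz",pipe=r.x,tray=r2.x,hd=hd,en=en)
E
cat > over.py <<'E'
from fit import *
import sys
def hexpts(p,phi,z,af,n=6):
    # x axis at 0 = up the slope; clockwise turn phi
    x0=np.array([np.cos(np.radians(35)),0,np.sin(np.radians(35))]); y0=np.cross(a,x0)
    R=af/2/np.cos(np.pi/6); k=-phi+np.radians(30+60*np.arange(6))
    return T(p,b+z*a+R*(np.cos(k)[:,None]*x0+np.sin(k)[:,None]*y0))
def draw(d,x,y,w,h,p,phi,W=400,H=300,do=True):
    im=crop(d,x,y,w,h,W,H)
    if not do:return im
    for z,af in((.003,.027),(.010,.020)):
        uv=(proj(d,hexpts(p,phi,z,af))-[x,y])*[W/w,H/h]; cv2.polylines(im,[np.int32(uv.round())],True,(0,0,255) if z<.005 else (0,255,0),1)
    return im
if __name__=="__main__":
    p=r.x;im=[]
    for phi in(0.0,.3,.6): im.append(np.vstack([draw(t,166,190,32,24,p,phi,266,200),draw(s,290,196,32,24,p,phi,266,200),draw(t,166,190,32,24,p,phi,266,200,False) if phi==0 else draw(s,290,196,32,24,p,phi,266,200,False)]))
    cv2.imwrite("pics/c2.png",np.hstack(im))
E
python3 over.py
```

```text
head [ 0.46542616 -0.13373272  0.00479008] 0.004691200468901336 end [ 0.65350865 -0.16481819  0.006432  ] 0.005302693020943487 0.19064108946987854
top-only z=.014 [ 0.46613742 -0.13447289  0.014     ] [ 0.6534696  -0.16573311  0.014     ] scene [ 0.47251792 -0.12321434  0.014     ] [ 0.6573977  -0.15502463  0.014     ]
pipe [ 0.52959291  0.19658967 -0.26970883] -15.45317740341004
[-0.   1.3 -1.5 -1.1 -4.9 -0.5  0.6 -1.4 -2.3 -0.6 -2.1 -0.9]
tray [ 0.47323637  0.3789979  -0.02217012] [ 0.4 -0.7 -0.5 -1.  -0.5  1.1  0.6  0.6]
```

View pics/c2.png

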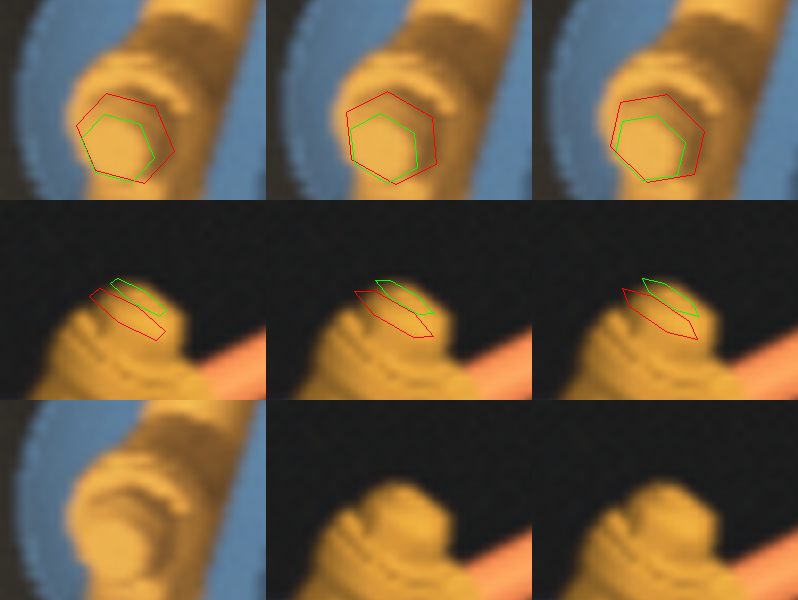

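```bash
python3 - <<'E'
from h import *
s,t=get_image("scene"),get_image("top")
st=status.observe(); P=[st["position"],[0,0,0],[.466,-.134,.014],[.4725,-.123,.014]]
print(proj(s,P)*1.5625);print(proj(t,P)*1.5625)
for u,v in((309.1,233.3),(90,90),(238.5,182)):
    print([ (proj(d,onz(d,u,v,.0))) for d in (s,t)])
def pan(d,u,v,w,h,W,H,pts):
    im=crop(d,u,v,w,h,W,H)
    return im
A=np.hstack([crop(s,195,20,60,45,400,300),crop(t,440,330,72,54,400,300)])
B=np.hstack([crop(t,155,140,80,120,400,300*2)[:300],crop(s,225,195,120,90,400,300)])
B=np.hstack([crop(t,155,145,160,120,400,300),crop(s,240,195,100,75,400,300)])
cv2.imwrite("pics/c3.png",np.vstack([A,B]))
E
```

```text
[[339.31326229 108.84557434]
 [532.32892348 224.15776057]
 [371.21586443 281.08714646]
 [372.73071751 284.41027182]]
[[788.61715559 557.24607051]
 [408.44266739 646.09837949]
 [482.6990576  364.61335814]
 [476.25828328 360.94467497]]
[array([[309.1, 233.3]]), array([[309.1, 233.3]])]
[array([[90., 90.]]), array([[90., 90.]])]
[array([[238.5, 182. ]]), array([[238.5, 182. ]])]
```

View pics/c3.png

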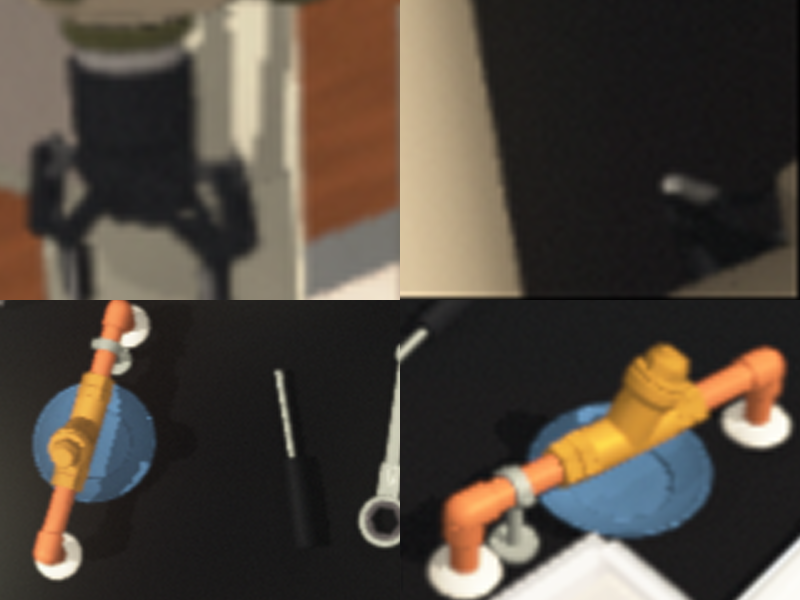

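```bash
cat > fit2.py <<'E'
from h import *
from scipy.optimize import least_squares
s,t=get_image("scene"),get_image("top")
def T(p,P): 
    c,q=np.cos(p[2]),np.sin(p[2]); return np.array(P)@np.array([[c,q,0],[-q,c,0],[0,0,1]])+[p[0],p[1],0]
a=np.array([-np.sin(np.radians(35)),0,np.cos(np.radians(35))]); b=np.array([0,0,.111])
P=[b+10e-3*a,[-.1,0,0],[.17,0,0],[-.1,0,.06],[.17,0,.06]]
tp=[(179.6,207.8),(178.2,247),(206.2,155.8),(174,242.5),(203,151)]; sp=[(309,207.5),(329.2,226.2),(256.2,262.5),(331.5,212),(257,246.5)]
ft=lambda p:(proj(t,T(p,P))-tp).ravel(); fs=lambda p:(proj(s,T(p,P))-sp).ravel()
rt=least_squares(ft,[.55,.2,-.27]);rs=least_squares(fs,[.55,.2,-.27]);rb=least_squares(lambda p:np.r_[2*ft(p),fs(p)],[.55,.2,-.27])
if __name__=="__main__":
  for r in(rt,rs,rb):print(r.x.round(4),np.degrees(r.x[2]).round(2));print(r.fun.round(1))
  Q=[[x,y,.018] for x,y in((.15,.06),(.15,-.06),(-.15,-.06),(-.15,.06))]
  sq=np.array([(503,432),(560,470),(642,372),(590,345)])/1.5625
  print("tray scene",[onz(s,*q,.018).round(3) for q in sq],np.mean([onz(s,*q,.018) for q in sq],0))
  tq=np.array([(162,280),(229,281),(219,449),(149,448)])/1.5625
  print("tray top",[onz(t,*q,.018).round(3) for q in tq],np.mean([onz(t,*q,.018) for q in tq],0))
E
python3 fit2.py
```

```text
[ 0.5299  0.1971 -0.283 ] -16.21
[ 0.3 -0.2 -0.3 -0.4  0.1 -0.7 -0.6  2.9  0.5 -1.9]
[ 0.5272  0.2029 -0.2782] -15.94
[-0.1  0.7  0.4 -0.6  0.2 -0.7  0.4 -0.6 -0.7  1. ]
[ 0.5294  0.1981 -0.282 ] -16.16
[-0.1  0.1 -1.3 -0.3 -0.6 -1.1 -1.9  6.2  0.2 -3.4 -1.9  0.3 -1.2 -0.9
 -1.7 -1.3 -1.3 -0.9 -2.7  0.4]
tray scene [array([0.624, 0.332, 0.018]), array([0.627, 0.448, 0.018]), array([0.331, 0.455, 0.018]), array([0.331, 0.341, 0.018])] [0.47835059 0.39411898 0.018     ]
tray top [array([0.622, 0.437, 0.018]), array([0.619, 0.314, 0.018]), array([0.325, 0.321, 0.018]), array([0.326, 0.444, 0.018])] [0.47304887 0.37898174 0.018     ]
```

```bash
python3 -m handwheel '2 2 0 0 0 7 1;4 4 0 0 0 14 1;6 6 0 0 0 21 1;8 8 0 0 0 28 1;10 10 0 0 0 35 1;12 12 0 0 0 42 1;14 14 0 0 0 49 1;16 16 0 0 0 56 1' 60
python3 -m handwheel '2 2 0 0 0 7 1;4 4 0 0 0 14 1;6 6 0 0 0 21 1;8 8 0 0 0 28 1;10 10 0 0 0 35 1;12 12 0 0 0 42 1;14 14 0 0 0 49 1;16 16 0 0 0 56 1'
python3 -m handwheel '1.5 1.5 -2 0 0 7 0.5;3 3 -4 0 0 14 0.5;4.5 4.4 -6 0 0 21 0.5;5.8 5.2 -8 0 0 28 0.5;5.8 5.2 -10 0 0 35 0.5;5.8 5.2 -11 0 0 39.7 0.5;5.8 5.2 -12 0 0 39.7 0.5;5.8 5.2 -12 0 0 39.7 0.5'
```

```text
time_s: 1.17
position: [0.3389, -0.3592, 0.2315]
tool_rot: [[0.255, 0.967, 0.0], [0.967, -0.255, -0.0], [-0.0, 0.0, -1.0]]
ft_force: [0.2, -1.1, 1.2]
grip_width: 0.0854
gripper_force: 0.0
time_s: 1.83
position: [0.499, -0.1991, 0.2314]
tool_rot: [[-0.659, 0.752, 0.0], [0.752, 0.659, -0.0], [-0.0, 0.0, -1.0]]
ft_force: [-0.1, -1.1, 0.6]
grip_width: 0.0854
gripper_force: 0.0
time_s: 2.5
position: [0.5554, -0.148, 0.1096]
tool_rot: [[-0.986, 0.166, -0.003], [0.166, 0.986, 0.001], [0.003, 0.001, -1.0]]
ft_force: [-0.2, -0.3, -0.7]
grip_width: 0.0431
gripper_force: 0.0
```

```bash
python3 - <<'E'
from h import *
s,t=get_image("scene"),get_image("top")
st=status.observe(); p=st["position"];R=st["tool_rot"]
ims=[]
for d,(x,y,w,h) in((t,(280,155,64,96)),(s,(180,115,80,120))):
    im=crop(d,x,y,w,h,400,600); k=400/w
    im=cv2.convertScaleAbs(im,alpha=1.6,beta=25)
    for off in([0,0,0],[0,.0215,0],[0,-.0215,0]):
        u=(proj(d,p+R@np.array(off))[0]-[x,y])*k; cv2.drawMarker(im,tuple(int(v) for v in u),(0,0,255),0,10,1)
    ims.append(im)
cv2.imwrite("pics/c4.png",np.hstack(ims))
E
```

```text
(no output)
```

View pics/c4.png

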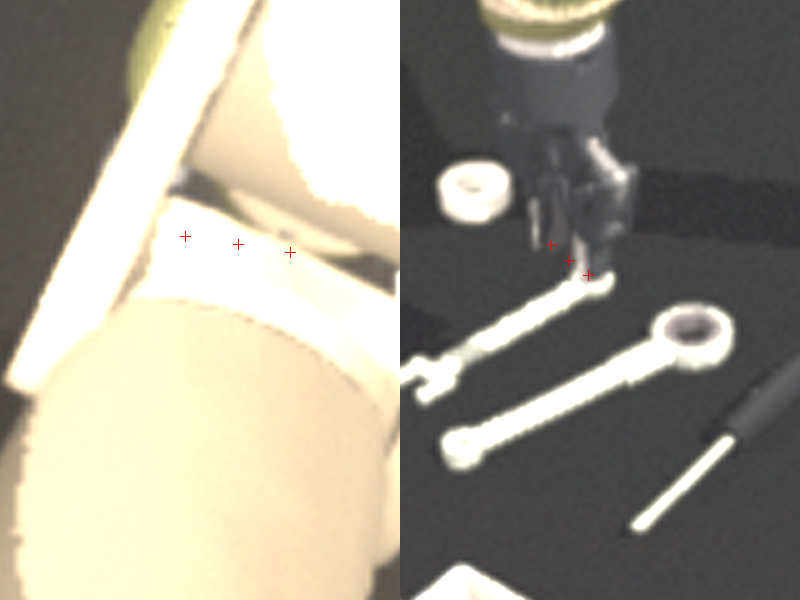

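```bash
python3 - <<'E'
from h import *
s,t=get_image("scene"),get_image("top")
print(onz(s,238.4,180.4,.014),onz(s,192.4,203.6,.014)); print(onz(t,309.1,233.3,.014),onz(t,318.1,166.1,.014))
E
```

```text
[ 0.46617312 -0.1298106   0.014     ] [ 0.65564858 -0.1575479   0.014     ]
[ 0.46613742 -0.13447289  0.014     ] [ 0.6534696  -0.16573311  0.014     ]
```

```bash
python3 -m handwheel '0 0 -3 0 0 0 0.5;0 0 -6 0 0 0 0.5;0 0 -9 0 0 0 0.5;0 0 -10.6 0 0 0 0.5;0 0 -10.6 0 0 0 0.5;0 0 -10.6 0 0 0 0;0 0 -10.6 0 0 0 0;0 0 -10.6 0 0 0 0' 100
python3 -m handwheel '0 0 0 0 0 0 0;0 0 0 0 0 0 0;0 0 0 0 0 0 0;0 0 0 0 0 0 0'
```

```text
time_s: 3.37
position: [0.5571, -0.1488, 0.0076]
tool_rot: [[-0.987, 0.164, 0.003], [0.164, 0.987, -0.002], [-0.003, -0.001, -1.0]]
ft_force: [-0.7, 0.5, 2.4]
grip_width: 0.0119
gripper_force: 98.1
time_s: 3.7
position: [0.5571, -0.1488, 0.0076]
tool_rot: [[-0.987, 0.164, 0.004], [0.164, 0.987, -0.002], [-0.004, -0.001, -1.0]]
ft_force: [-1.0, 0.8, 6.8]
grip_width: 0.012
gripper_force: 98.1
```

```bash
python3 -m handwheel '0 0 1 0 0 0 0;0 0 3 0 0 0 0;0 0 6 0 0 0 0;0 0 9 0 0 0 0;0 0 9 0 0 0 0;0 0 9 0 0 0 0'
python3 - <<'E'
from h import *
s=get_image("scene")
st=status.observe(); p=st["position"];R=st["tool_rot"];print(p)
d=s;x,y,w,h=180,110,80,60
im=cv2.convertScaleAbs(crop(d,x,y,w,h,800,600),alpha=1.5,beta=20); k=10
S=p+R@np.array([0,0,-.006]); hx=-R[:,0]; 
def circ(c,r): 
    th=np.linspace(0,6.28,40); return c+r*(np.cos(th)[:,None]*R[:,0]+np.sin(th)[:,None]*R[:,1])
up=-R[:,2]
for c,r in((S-.09*hx+up*.007,.028),(S+.10*hx+up*.007,.013),(S-.09*hx+up*.007,.0143),(S,.002)):
    cv2.polylines(im,[np.int32((proj(d,circ(c,r))-[x,y])*k)],True,(0,0,255),1)
cv2.imwrite("pics/c5.png",im)
E
```

```text
time_s: 4.2
position: [0.5568, -0.1486, 0.0977]
tool_rot: [[-0.987, 0.163, 0.004], [0.163, 0.987, -0.002], [-0.004, -0.001, -1.0]]
ft_force: [-0.6, 0.9, -3.3]
grip_width: 0.0114
gripper_force: 98.3
[ 0.55595485 -0.14826134  0.09597369]
```

View pics/c5.png

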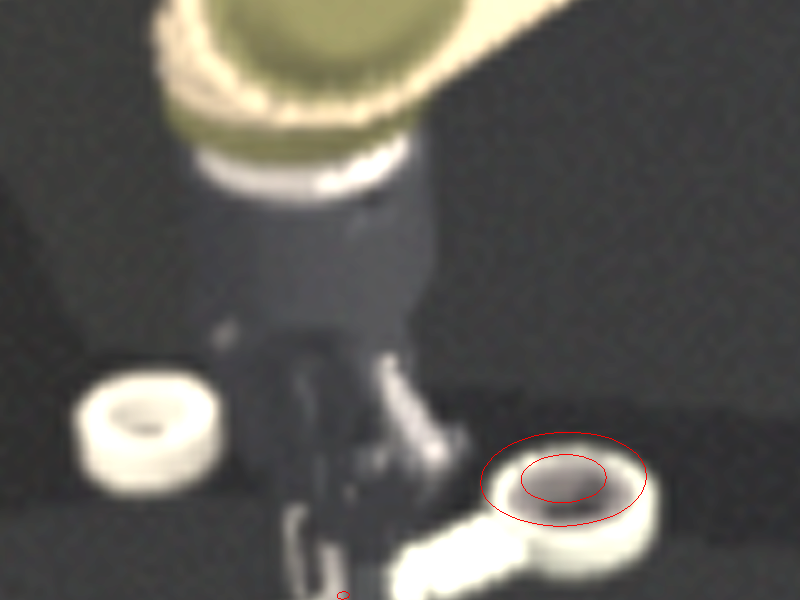

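```bash
python3 -m handwheel '0 0 -3 0 0 0 0;0 0 -6 0 0 0 0;0 0 -8 0 0 0 0;0 0 -8.6 0 0 0 0;0 0 -8.8 0 0 0 0;0 0 -8.8 0 0 0 0;0 0 -8.8 0 0 0 0.4;0 0 -8.8 0 0 0 0.4'
python3 -m handwheel '0 0 0 0 0 0 0.4;0 0 0 0 0 0 0.4;0 0 0 0 0 0 0.4;0 0 0 0 0 0 0.4;0 0 0 0 0 0 0.4'
```

```text
time_s: 4.92
position: [0.556, -0.1483, 0.0073]
tool_rot: [[-0.987, 0.163, -0.0], [0.163, 0.987, 0.0], [0.0, 0.0, -1.0]]
ft_force: [-0.5, -0.6, -0.3]
grip_width: 0.034
gripper_force: 0.0
time_s: 5.33
position: [0.5561, -0.1483, 0.0073]
tool_rot: [[-0.987, 0.163, -0.0], [0.163, 0.987, 0.0], [0.0, -0.0, -1.0]]
ft_force: [0.3, -0.7, -0.1]
grip_width: 0.0341
gripper_force: 0.0
```

```bash
python3 -m handwheel '0 0 -0.2 0 0 0 0.4;0 0 -0.5 0 0 0 0.4;0 0 -0.5 0 0 0 0.4;0 0 -0.5 0 0 0 0.4'
python3 -m handwheel '0 0 0 0 0 0 0;0 0 0 0 0 0 0;0 0 0 0 0 0 0;0 0 0 0 0 0 0;0 0 0 0 0 0 0' 100
```

```text
time_s: 5.67
position: [0.556, -0.1483, 0.002]
tool_rot: [[-0.987, 0.163, -0.001], [0.163, 0.987, 0.0], [0.001, 0.0, -1.0]]
ft_force: [-0.6, 0.5, -1.1]
grip_width: 0.0341
gripper_force: 0.0
time_s: 6.08
position: [0.5562, -0.1484, 0.0027]
tool_rot: [[-0.987, 0.163, 0.0], [0.163, 0.987, -0.0], [-0.0, -0.0, -1.0]]
ft_force: [-0.8, 0.6, 5.0]
grip_width: 0.0126
gripper_force: 98.7
```

```bash
python3 - <<'E'
from fit2 import *
from scipy.ndimage import map_coordinates
p=rb.x
x0=np.array([np.cos(np.radians(35)),0,np.sin(np.radians(35))]); y0=np.cross(a,x0)
def hexp(phi,z,af):
    R=af/2/np.cos(np.pi/6); k=-phi+np.radians(30+60*np.arange(6))
    return T(p,b+z*a+R*(np.cos(k)[:,None]*x0+np.sin(k)[:,None]*y0))
ts=[get_image("top")["color"].astype(float) for _ in range(6)]; g=cv2.GaussianBlur(np.mean(ts,0).astype(np.float32),(0,0),.6)
gx=cv2.Sobel(g,-1,1,0);gy=cv2.Sobel(g,-1,0,1); G=np.sqrt((gx**2+gy**2).sum(2))
def samp(uv):
    q=np.vstack([np.linspace(uv[i],uv[(i+1)%6],8,endpoint=False) for i in range(6)]); return q
res=[]
for phi in np.arange(-.05,.70,.05):
    A=samp(proj(t,hexp(phi,.010,.020)));B=samp(proj(t,hexp(phi,.003,.027)))
    best=max((map_coordinates(G,[A[:,1]+dv,A[:,0]+du],order=1).mean()+map_coordinates(G,[B[:,1]+dv,B[:,0]+du],order=1).mean(),du,dv) for du in np.arange(-3,3.1,.25) for dv in np.arange(-3,3.1,.25))
    res.append((phi,*best)); print("%.2f %.1f %.2f %.2f"%res[-1])
m=dict(t,color=np.clip(np.mean(ts,0),0,255).astype(np.uint8))
ims=[crop(m,166,190,32,24,400,300)]
for phi,du,dv in [(r[0],r[2],r[3]) for r in sorted(res,key=lambda r:-r[1])[:1]]+[(.15,0,0),(.45,0,0)]:
    im=ims[0].copy()
    for z,af,c in((.003,.027,(0,0,255)),(.01,.02,(0,255,0))):
        cv2.polylines(im,[np.int32((proj(t,hexp(phi,z,af))+[du,dv]-[166,190])*12.5)],True,c,1)
    ims.append(im)
cv2.imwrite("pics/c6.png",np.vstack([np.hstack(ims[:2]),np.hstack(ims[2:])]))
E
```

```text
-0.05 501.9 -1.50 -1.75
0.00 500.0 -1.50 -2.00
0.05 497.7 -1.00 -0.50
0.10 499.7 0.25 3.00
0.15 502.3 0.25 3.00
0.20 502.7 0.00 3.00
0.25 502.4 0.00 3.00
0.30 501.1 0.25 3.00
0.35 502.3 -1.25 -0.75
0.40 504.0 -1.25 -0.75
0.45 506.2 -1.25 -0.75
0.50 509.1 -1.25 -0.75
0.55 510.5 -1.25 -0.75
0.60 511.6 -1.25 -0.75
0.65 513.8 -1.25 -0.75
```

View pics/c6.png

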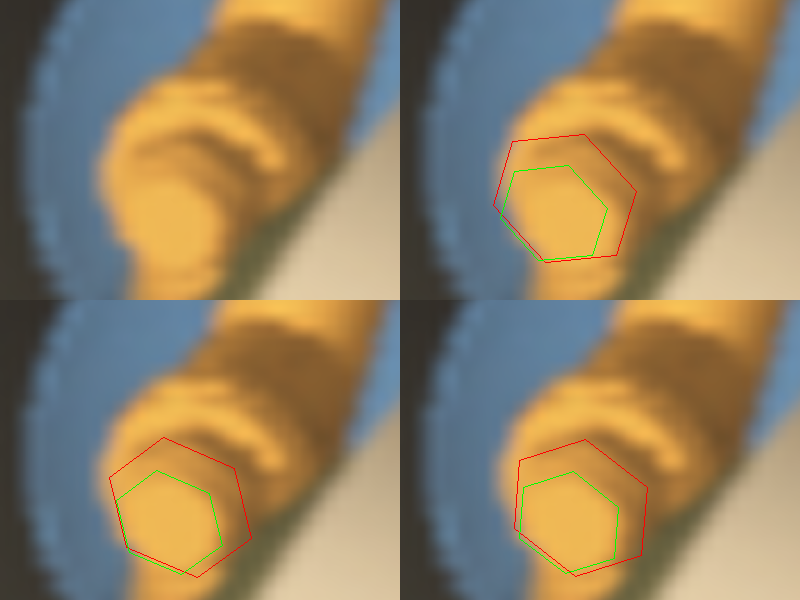

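```bash
cat > plan.py <<'E'
from h import *
from scipy.spatial.transform import Rotation as Ro
YAW=np.radians(-16.1); C0=np.array([.5296,.1975,.111]); L=.091; DZ=.0043
x=np.array([np.cos(YAW),np.sin(YAW),0]);z=np.array([0,0,1.])
c,q=np.cos(np.radians(35)),np.sin(np.radians(35))
a=-q*x+c*z; x0=c*x+q*z; y0=np.cross(a,x0)
def pose(th,hh,C=None):
    th=np.radians(th); h=np.cos(th)*x0+np.sin(th)*y0
    R=np.c_[-h,np.cross(a,h),-a]; return (C0 if C is None else C)+hh*a+L*h-DZ*a,R
def delta(th,hh,C=None,s=None):
    s=s or status.observe(); P,R=pose(th,hh,C)
    return (P-s["position"])*100,np.degrees(Ro.from_matrix(R@s["tool_rot"].T).as_rotvec())
def cur(C=None):   # current handle angle, ring centre rel. cap in (x0,y0,a) mm, tilt deg
    s=status.observe();R=s["tool_rot"];rc=s["position"]+L*R[:,0]-DZ*R[:,2]
    d=rc-(C0 if C is None else C); h=-R[:,0]
    return np.degrees(np.arctan2(h@y0,h@x0)).round(2),(np.array([d@x0,d@y0,d@a])*1000).round(2),np.degrees(np.arccos(min(1,-R[:,2]@a))).round(2)
E
python3 -c "
from plan import *
np.set_printoptions(precision=2,suppress=True)
print(a,x0,y0);print(pose(37,.05)[0]);print(*delta(37,.05))"
```

```text
[-0.55  0.16  0.82] [ 0.79 -0.23  0.57] [0.28 0.96 0.  ]
[0.58 0.24 0.19]
[ 2.06 38.92 18.74] [-18.36 -30.24  29.35]
```

```bash
python3 -m handwheel '0 0 2 0 0 0 0;0 0 5 0 0 0 0;0 0 9 0 0 0 0;0 0 13 0 0 0 0;0 0 17 0 0 0 0;0 0 21 0 0 0 0;0 0 24 0 0 0 0;0 0 25 0 0 0 0'
python3 -m handwheel '0 3 0 -2 -3 3 0;0 6 0 -4 -7 7 0;0.5 9 0 -6.5 -11 10.5 0;0.5 12 0 -9 -15 14.5 0;1 15.5 0 -11.5 -19 18.5 0;1 19 0 -14 -23 22.5 0;1.5 22.5 0 -16 -27 26 0;2 26 0 -18.4 -30.2 29.4 0'
python3 -m handwheel '0 4 0 0 0 0 0;0 8 0 0 0 0 0;0 11 -2 0 0 0 0;0 13 -4 0 0 0 0;0 13 -6 0 0 0 0;0 13 -6 0 0 0 0;0 13 -6 0 0 0 0'
python3 -c "
from plan import *
np.set_printoptions(precision=2,suppress=True)
print(cur(),*delta(37,.05),status.observe()['q'])
for n,(x,y,w,h) in dict(top=(140,160,80,120),scene=(270,160,80,120)).items(): cv2.imwrite('pics/_%s.png'%n,crop(get_image(n),x,y,w,h,400,600))
cv2.imwrite('pics/c7.png',np.hstack([cv2.imread('pics/_top.png'),cv2.imread('pics/_scene.png')]))
"
```

```text
time_s: 7.15
position: [0.557, -0.1487, 0.2571]
tool_rot: [[-0.987, 0.163, 0.007], [0.163, 0.987, -0.003], [-0.007, -0.002, -1.0]]
ft_force: [-0.1, -0.7, -3.1]
grip_width: 0.0126
gripper_force: 98.5
time_s: 7.82
position: [0.575, 0.1135, 0.2518]
tool_rot: [[-0.793, -0.256, 0.552], [-0.401, 0.902, -0.158], [-0.458, -0.347, -0.818]]
ft_force: [0.1, -1.5, -3.0]
grip_width: 0.0129
gripper_force: 98.6
time_s: 8.4
position: [0.5756, 0.2414, 0.1911]
tool_rot: [[-0.797, -0.254, 0.548], [-0.398, 0.903, -0.161], [-0.454, -0.346, -0.821]]
ft_force: [0.7, -0.4, -1.9]
grip_width: 0.0126
gripper_force: 98.6
(np.float64(37.14), array([-0.35,  0.05, 51.94]), np.float64(0.23)) [ 0.12 -0.06 -0.1 ] [ 0.13 -0.24 -0.04] [ 19.95  23.4   87.32 -29.17  43.87 -74.32]
```

View pics/c7.png

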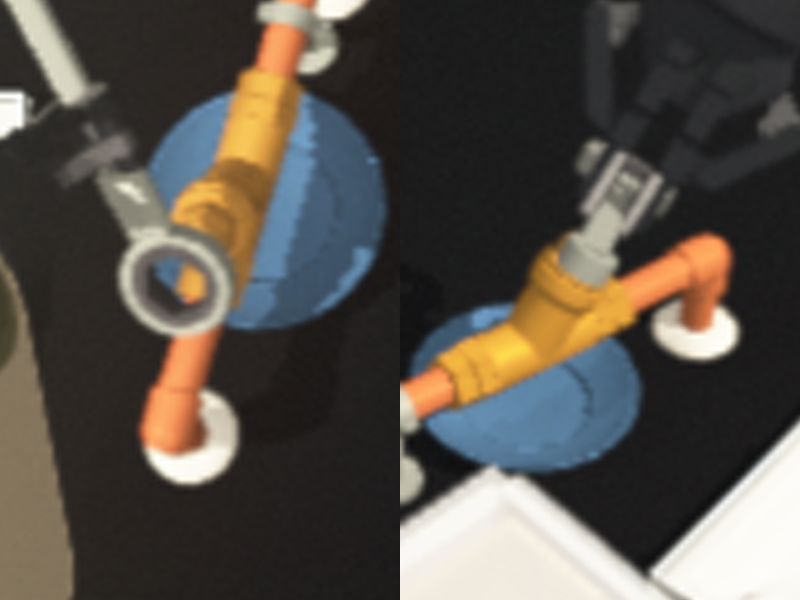

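```bash
python3 -c "
from plan import *
st=status.observe();R=st['tool_rot'];rc=st['position']+L*R[:,0]-DZ*R[:,2]
s,t=get_image('scene'),get_image('top')
up=-R[:,2]
print(rc,'top face',proj(t,rc+.007*up),'mid',proj(t,rc),'scene',proj(s,[rc,rc+.007*up,rc-.007*up]))
# outer circle extents
th=np.linspace(0,6.283,100)
for d,n in((t,'t'),(s,'s')):
  for k in(-.007,.007):
    u=proj(d,rc+k*up+.028*(np.cos(th)[:,None]*R[:,0]+np.sin(th)[:,None]*R[:,1])); o=[140,160] if n=='t' else [270,160]
    print(n,k,((u.min(0)-o)*5).round(0),((u.max(0)-o)*5).round(0))
"
```

```text
[0.50188645 0.20572241 0.15538193] top face [[173.00968371 216.00322291]] mid [[173.9968389  214.71015354]] scene [[314.50888209 195.11283331]
 [315.82467749 193.03453225]
 [313.19714155 197.18365511]]
t -0.007 [120. 215.] [230. 319.]
t 0.007 [109. 227.] [221. 332.]
s -0.007 [173. 158.] [259. 215.]
s 0.007 [186. 137.] [272. 194.]
```

```bash
cat > ring.py <<'E'
from plan import *
from scipy.ndimage import map_coordinates
def score(name,parts,rng=5,n=4):
    ds=[get_image(name) for _ in range(n)]; d=ds[0]
    g=cv2.GaussianBlur(np.mean([e["color"] for e in ds],0).astype(np.float32),(0,0),.7)
    G=np.sqrt((cv2.Sobel(g,-1,1,0)**2+cv2.Sobel(g,-1,0,1)**2).sum(2)); uv=proj(d,np.vstack(parts))
    r=[(map_coordinates(G,[uv[:,1]+dv,uv[:,0]+du],order=1).mean(),du,dv) for du in np.arange(-rng,rng+.1,.2) for dv in np.arange(-rng,rng+.1,.2)]
    r.sort(reverse=True); return [tuple(np.round(q,1)) for q in r[:4]]
st=status.observe();R=st['tool_rot'];rc=st['position']+L*R[:,0]-DZ*R[:,2];up=-R[:,2];h=-R[:,0]
th=np.linspace(0,2*np.pi,120)
ci=lambda c,r,lo=0,hi=360: c+r*(np.cos(th)[:,None]*R[:,0]+np.sin(th)[:,None]*R[:,1])[(np.degrees(th)>=lo)&(np.degrees(th)<=hi)]
print('top ring',score('top',[ci(rc+.007*up,.028)]))
print('top ring+hole',score('top',[ci(rc+.007*up,.028),ci(rc+.007*up,.0155)]))
e=rc+.19*h
print('scene end',score('scene',[ci(e+.007*up,.013,90,270)])); print(proj(get_image('scene'),[e,e+.007*up]))
print('top end',score('top',[ci(e+.007*up,.013)]),proj(get_image('top'),[e+.007*up]))
E
python3 ring.py
```

```text
top ring [(np.float64(470.2), np.float64(1.6), np.float64(0.6)), (np.float64(469.5), np.float64(1.8), np.float64(0.6)), (np.float64(467.6), np.float64(1.6), np.float64(0.4)), (np.float64(465.6), np.float64(1.8), np.float64(0.8))]
top ring+hole [(np.float64(362.0), np.float64(1.4), np.float64(0.8)), (np.float64(360.9), np.float64(1.4), np.float64(1.0)), (np.float64(360.6), np.float64(1.4), np.float64(0.6)), (np.float64(360.5), np.float64(1.6), np.float64(1.0))]
scene end [(np.float64(424.9), np.float64(2.6), np.float64(-5.0)), (np.float64(423.9), np.float64(2.8), np.float64(-5.0)), (np.float64(422.6), np.float64(2.4), np.float64(-5.0)), (np.float64(421.8), np.float64(2.6), np.float64(-4.8))]
[[306.74961723 211.58069407]
 [308.32347506 209.11435766]]
top end [(np.float64(449.3), np.float64(2.2), np.float64(1.4)), (np.float64(448.7), np.float64(2.0), np.float64(1.4)), (np.float64(448.2), np.float64(2.2), np.float64(1.6)), (np.float64(445.4), np.float64(2.0), np.float64(1.2))] [[134.05419269 145.06750929]]
```

```bash
python3 -c "
import fit2
from fit2 import *
for bias in((1.6,.7),(1.9,1.0)):
  f=lambda p:(proj(t,T(p,P))-(np.array(tp)-bias)).ravel()
  w=np.repeat([2,1,.5,.5,.5],2)
  r1=least_squares(f,[.55,.2,-.27]); r2=least_squares(lambda p:np.r_[w*f(p),w*fs(p)],[.55,.2,-.27])
  print(r1.x,r2.x,f(r2.x).round(1),fs(r2.x).round(1))
"
```

```text
[ 0.53186643  0.20144052 -0.28210566] [ 0.52961799  0.20225712 -0.2799333 ] [-0.1  0.7 -0.5  0.5 -0.3  0.1 -0.8  3.7  0.  -1.1] [-0.8  1.  -0.2 -0.3 -0.6 -0.4 -0.2 -0.2 -1.6  1.3]
[ 0.53268797  0.20226176 -0.28191626] [ 0.53020392  0.20278741 -0.28008527] [-0.   0.7 -0.4  0.6 -0.2  0.2 -0.7  3.8  0.2 -1. ] [-0.7  1.2 -0.2 -0.1 -0.6 -0.2 -0.2 -0.1 -1.6  1.5]
```

```bash
sed -i 's/C0=np.array(.*\.111\])/C0=np.array([.5305,.202,.111])/' plan.py; sed -i "s/^YAW=.*; C0/YAW=np.radians(-16.1); C0/" plan.py
python3 -c "
from plan import *
np.set_printoptions(precision=2,suppress=True)
print(cur(),*delta(37,.05),delta(37,.02)[0],a)"
```

```text
(np.float64(37.07), array([ 0.93, -4.1 , 52.17]), np.float64(0.06)) [ 0.16  0.37 -0.22] [ 0.06 -0.06 -0.03] [ 1.81 -0.1  -2.68] [-0.55  0.16  0.82]
```

```bash
python3 -m handwheel '0.3 0.3 -0.3 0 0 0 0;0.8 0.2 -1.2 0 0 0 0;1.3 0 -2 0 0 0 0;1.8 -0.1 -2.7 0 0 0 0;1.8 -0.1 -2.7 0 0 0 0;1.8 -0.1 -2.7 0 0 0 0'
python3 -c "
from plan import *
print(cur())"
python3 -m handwheel '0.11 -0.03 -0.16 0 0 0 0;0.22 -0.06 -0.33 0 0 0 0;0.33 -0.1 -0.49 0 0 0 0;0.44 -0.13 -0.66 0 0 0 0;0.44 -0.13 -0.66 0 0 0 0'
python3 -c "
from plan import *
print(cur(),status.observe()['ft_force'],status.observe()['wrist_torque'])"
```

```text
time_s: 10.1
position: [0.5943, 0.2403, 0.1643]
tool_rot: [[-0.797, -0.253, 0.549], [-0.397, 0.903, -0.16], [-0.455, -0.346, -0.82]]
ft_force: [-0.2, -0.4, -1.4]
grip_width: 0.0125
gripper_force: 98.6
(np.float64(37.07), array([-0.56, -0.38, 19.15]), np.float64(0.16))
time_s: 10.52
position: [0.5987, 0.2393, 0.1586]
tool_rot: [[-0.796, -0.253, 0.55], [-0.398, 0.903, -0.16], [-0.457, -0.346, -0.819]]
ft_force: [-0.0, -0.4, -2.6]
grip_width: 0.013
gripper_force: 98.7
(np.float64(37.07), array([-0.14, -0.12, 11.73]), np.float64(0.06)) [-0.02818886 -0.39385428 -2.59556128] [0.17067194 0.43074508 0.03512861]
```

```bash
python3 -m handwheel '0.06 -0.02 -0.08 0 0 0 0;0.11 -0.03 -0.16 0 0 0 0;0.16 -0.05 -0.25 0 0 0 0;0.22 -0.06 -0.33 0 0 0 0;0.22 -0.06 -0.33 0 0 0 0'
python3 -c "
from plan import *
print(cur(),status.observe()['ft_force'],status.observe()['wrist_torque'])"
```

```text
time_s: 10.93
position: [0.6011, 0.2387, 0.1555]
tool_rot: [[-0.795, -0.253, 0.551], [-0.398, 0.903, -0.16], [-0.457, -0.346, -0.819]]
ft_force: [1.5, -0.8, -1.7]
grip_width: 0.0126
gripper_force: 98.7
(np.float64(37.08), array([ 0.16, -0.05,  7.76]), np.float64(0.03)) [ 1.48041998 -0.82880625 -1.69382185] [-0.12361428  0.18531483 -0.01457507]
```

```bash
python3 -m handwheel '0.06 -0.02 0.05 0 0 0 0;0.11 -0.03 -0.04 0 0 0 0;0.17 -0.05 -0.12 0 0 0 0;0.22 -0.06 -0.2 0 0 0 0;0.28 -0.08 -0.28 0 0 0 0;0.28 -0.08 -0.28 0 0 0 0'
python3 -c "
from plan import *
print(cur(),status.observe()['ft_force'],status.observe()['wrist_torque'])"
```

```text
time_s: 11.43
position: [0.6036, 0.2379, 0.1524]
tool_rot: [[-0.796, -0.253, 0.55], [-0.398, 0.904, -0.16], [-0.457, -0.346, -0.82]]
ft_force: [0.8, 0.2, -1.3]
grip_width: 0.0127
gripper_force: 98.8
(np.float64(37.07), array([ 0.48, -0.08,  3.75]), np.float64(0.07)) [ 0.75986718  0.24201319 -1.29214409] [ 0.01652547  0.4239044  -0.0100131 ]
```

```bash
python3 -m handwheel '0.06 -0.02 -0.08 0 0 0 0;0.11 -0.03 -0.16 0 0 0 0;0.16 -0.05 -0.25 0 0 0 0;0.22 -0.06 -0.33 0 0 0 0;0.22 -0.06 -0.33 0 0 0 0'
python3 -c "
from plan import *
print(cur(),status.observe()['ft_force'],status.observe()['wrist_torque'])"
```

```text
time_s: 11.85
position: [0.6057, 0.2373, 0.1493]
tool_rot: [[-0.796, -0.253, 0.55], [-0.398, 0.904, -0.16], [-0.457, -0.346, -0.82]]
ft_force: [-2.3, -0.3, 0.2]
grip_width: 0.0127
gripper_force: 99.1
(np.float64(37.06), array([ 0.55, -0.02, -0.04]), np.float64(0.06)) [-2.32653629 -0.30771269  0.21019042] [-0.07243744  0.59637131 -0.0853305 ]
```

```bash
cat > arc.py <<'E'
from plan import *
import sys
def arc(step,n=8,th=None,off=None):
    s=status.observe();c=cur();th=c[0] if th is None else th
    o=c[1]/1000 if off is None else np.array(off)/1000
    C=C0+o[0]*x0+o[1]*y0; P0=pose(th,o[2],C)[0]; out=[]
    for k in range(1,n+1):
        P,_=pose(th+k*step,o[2],C); out.append(" ".join("%.2f"%v for v in (P-P0)*100)+" "+" ".join("%.1f"%v for v in np.array(a)*k*step)+" 0")
    return ";".join(out)
if __name__=="__main__":
    st,n=float(sys.argv[1]),int(sys.argv[2]); print(cur()); print(arc(st,8)); 
    if n>1:
        c=cur(); print(arc(st,8,c[0]+8*st))
E
python3 arc.py -6 2
```

```text
(np.float64(37.06), array([ 0.55, -0.02, -0.04]), np.float64(0.06))
0.20 -0.88 0.31 3.3 -1.0 -4.9 0;0.32 -1.79 0.56 6.6 -1.9 -9.8 0;0.36 -2.72 0.77 9.9 -2.9 -14.7 0;0.31 -3.66 0.92 13.2 -3.8 -19.7 0;0.18 -4.60 1.01 16.5 -4.8 -24.6 0;-0.03 -5.52 1.05 19.8 -5.7 -29.5 0;-0.32 -6.43 1.03 23.1 -6.7 -34.4 0;-0.68 -7.31 0.96 26.5 -7.6 -39.3 0
-0.44 -0.84 -0.13 3.3 -1.0 -4.9 0;-0.94 -1.62 -0.32 6.6 -1.9 -9.8 0;-1.51 -2.35 -0.56 9.9 -2.9 -14.7 0;-2.13 -3.01 -0.85 13.2 -3.8 -19.7 0;-2.80 -3.60 -1.18 16.5 -4.8 -24.6 0;-3.51 -4.11 -1.56 19.8 -5.7 -29.5 0;-4.25 -4.53 -1.98 23.1 -6.7 -34.4 0;-5.02 -4.87 -2.43 26.5 -7.6 -39.3 0
```

```bash
python3 -m handwheel '0.2 -0.88 0.31 3.3 -1 -4.9 0;0.32 -1.79 0.56 6.6 -1.9 -9.8 0;0.36 -2.72 0.77 9.9 -2.9 -14.7 0;0.31 -3.66 0.92 13.2 -3.8 -19.7 0;0.18 -4.6 1.01 16.5 -4.8 -24.6 0;-0.03 -5.52 1.05 19.8 -5.7 -29.5 0;-0.32 -6.43 1.03 23.1 -6.7 -34.4 0;-0.68 -7.31 0.96 26.5 -7.6 -39.3 0'
cat >> plan.py <<'E'
def rep():   # force along handle, tangential (CCW +), axial; mount weight of spanner removed roughly
    s=status.observe(); f=s["ft_force"]+[0,0,2.8]; h=-s["tool_rot"][:,0]; t=np.cross(a,h)
    rc=L*s["tool_rot"][:,0]-DZ*s["tool_rot"][:,2]
    m=s["wrist_torque"]
    print("th,off,tilt",*cur(),"F h,t,a",np.round([f@h,f@t,f@a],2),"M.a",round(float(m@a),3),"q",s["q"].round(0))
E
python3 -c "
from plan import *
rep()"
```

```text
time_s: 12.52
position: [0.5993, 0.1632, 0.1597]
tool_rot: [[-0.718, 0.424, 0.551], [0.408, 0.899, -0.159], [-0.563, 0.111, -0.819]]
ft_force: [0.0, -3.5, 1.2]
grip_width: 0.0126
gripper_force: 99.3
th,off,tilt -11.14 [ 1.62 -0.59  0.08] 0.03 F h,t,a [ 3.74 -2.7   2.7 ] M.a 0.684 q [ 10.  24.  93. -27.  34. -34.]
```

```bash
python3 -m handwheel '-0.37 -0.88 -0.07 3.3 -1 -4.9 0;-0.87 -1.66 -0.26 6.6 -1.9 -9.8 0;-1.44 -2.4 -0.5 9.9 -2.9 -14.7 0;-2.07 -3.07 -0.79 13.2 -3.8 -19.7 0;-2.75 -3.67 -1.13 16.5 -4.8 -24.6 0;-3.46 -4.18 -1.5 19.8 -5.7 -29.5 0;-4.2 -4.6 -1.93 23.1 -6.7 -34.4 0;-4.98 -4.95 -2.4 26.5 -7.6 -39.3 0'
python3 -c "
from plan import *
rep()"; python3 -m handwheel '0 0 0 0 0 0 0;0 0 0 0 0 0 0'
python3 -c "
from plan import *
rep()"
python3 arc.py 6 2
```

```text
time_s: 13.18
position: [0.5487, 0.1125, 0.1352]
tool_rot: [[-0.165, 0.818, 0.55], [0.941, 0.298, -0.16], [-0.295, 0.491, -0.819]]
ft_force: [-2.3, -15.8, 2.1]
grip_width: 0.0129
gripper_force: 99.5
th,off,tilt -59.12 [ 1.84 -2.82 -0.2 ] 0.09 F h,t,a [15.93 -4.15  2.72] M.a 0.718 q [  5.  21. 104. -30.  25.  14.]
time_s: 13.35
position: [0.5485, 0.1125, 0.135]
tool_rot: [[-0.169, 0.819, 0.549], [0.94, 0.301, -0.161], [-0.297, 0.489, -0.82]]
ft_force: [-2.5, -15.1, 2.4]
grip_width: 0.0127
gripper_force: 99.4
th,off,tilt -58.9 [ 1.31 -3.11 -0.27] 0.15 F h,t,a [15.3  -4.03  3.27] M.a 0.541 q [  5.  21. 104. -30.  25.  14.]
(np.float64(-58.9), array([ 1.31, -3.11, -0.27]), np.float64(0.15))
0.77 0.33 0.45 -3.3 1.0 4.9 0;1.51 0.76 0.87 -6.6 1.9 9.8 0;2.22 1.27 1.25 -9.9 2.9 14.7 0;2.89 1.86 1.58 -13.2 3.8 19.7 0;3.51 2.52 1.87 -16.5 4.8 24.6 0;4.08 3.25 2.11 -19.8 5.7 29.5 0;4.58 4.03 2.30 -23.1 6.7 34.4 0;5.02 4.87 2.43 -26.5 7.6 39.3 0
0.36 0.88 0.08 -3.3 1.0 4.9 0;0.65 1.78 0.09 -6.6 1.9 9.8 0;0.86 2.71 0.05 -9.9 2.9 14.7 0;0.99 3.65 -0.04 -13.2 3.8 19.7 0;1.04 4.59 -0.19 -16.5 4.8 24.6 0;1.00 5.52 -0.40 -19.8 5.7 29.5 0;0.88 6.43 -0.66 -23.1 6.7 34.4 0;0.68 7.31 -0.96 -26.5 7.6 39.3 0
```

```bash
python3 -m handwheel '0.03 -0.14 0.05 0 0 0 0;0.05 -0.28 0.09 0 0 0 0;0.05 -0.28 0.09 0 0 0 0'
python3 -c "
from plan import *
rep()"
```

```text
time_s: 13.6
position: [0.5484, 0.112, 0.135]
tool_rot: [[-0.171, 0.818, 0.549], [0.94, 0.302, -0.156], [-0.294, 0.49, -0.821]]
ft_force: [-4.7, 0.7, -2.4]
grip_width: 0.0128
gripper_force: 99.2
th,off,tilt -58.89 [ 1.28 -3.61  0.06] 0.22 F h,t,a [-1.33 -3.45  3.05] M.a 0.451 q [  5.  21. 104. -29.  25.  13.]
```

```bash
python3 - <<'E'
s=open('plan.py').read()
s=s.replace("L=.091;","L=.0933;").replace("def pose","C0=C0-.0006*x0-.0015*y0\ndef pose",1)
open('plan.py','w').write(s)
E
cat > arc.py <<'E'
from plan import *
import sys
# usage: arc.py step nrows hh(mm) ; calls of 8
st,n,hh=float(sys.argv[1]),int(sys.argv[2]),float(sys.argv[3])/1000
th=cur()[0]; P0=status.observe()["position"]; rep()
for b in range(0,n,8):
    m=min(8,n-b)
    print(";".join(" ".join("%.2f"%v for v in (pose(th+(b+k)*st,hh)[0]-P0)*100)+" "+" ".join("%.1f"%v for v in a*k*st)+" 0" for k in range(1,m+1)))
    P0=pose(th+(b+m)*st,hh)[0]
E
python3 arc.py 7 16 0.3
```

```text
th,off,tilt -58.89 [ 0.69 -0.14  0.07] 0.22 F h,t,a [-1.33 -3.45  3.05] M.a 0.451 q [  5.  21. 104. -29.  25.  13.]
0.84 0.45 0.54 -3.9 1.1 5.7 0;1.72 0.98 1.03 -7.7 2.2 11.5 0;2.55 1.63 1.46 -11.6 3.3 17.2 0;3.31 2.39 1.83 -15.4 4.5 22.9 0;4.01 3.24 2.13 -19.3 5.6 28.7 0;4.62 4.17 2.36 -23.1 6.7 34.4 0;5.13 5.18 2.51 -27.0 7.8 40.1 0;5.54 6.24 2.59 -30.9 8.9 45.9 0
0.31 1.10 -0.01 -3.9 1.1 5.7 0;0.50 2.22 -0.09 -7.7 2.2 11.5 0;0.58 3.34 -0.26 -11.6 3.3 17.2 0;0.54 4.45 -0.50 -15.4 4.5 22.9 0;0.39 5.54 -0.81 -19.3 5.6 28.7 0;0.13 6.58 -1.19 -23.1 6.7 34.4 0;-0.25 7.56 -1.63 -27.0 7.8 40.1 0;-0.73 8.47 -2.13 -30.9 8.9 45.9 0
```

```bash
python3 -m handwheel '0.84 0.45 0.54 -3.9 1.1 5.7 0;1.72 0.98 1.03 -7.7 2.2 11.5 0;2.55 1.63 1.46 -11.6 3.3 17.2 0;3.31 2.39 1.83 -15.4 4.5 22.9 0;4.01 3.24 2.13 -19.3 5.6 28.7 0;4.62 4.17 2.36 -23.1 6.7 34.4 0;5.13 5.18 2.51 -27 7.8 40.1 0;5.54 6.24 2.59 -30.9 8.9 45.9 0'
python3 -c "
from plan import *
rep()"
python3 -m handwheel '0.31 1.1 -0.01 -3.9 1.1 5.7 0;0.5 2.22 -0.09 -7.7 2.2 11.5 0;0.58 3.34 -0.26 -11.6 3.3 17.2 0;0.54 4.45 -0.5 -15.4 4.5 22.9 0;0.39 5.54 -0.81 -19.3 5.6 28.7 0;0.13 6.58 -1.19 -23.1 6.7 34.4 0;-0.25 7.56 -1.63 -27 7.8 40.1 0;-0.73 8.47 -2.13 -30.9 8.9 45.9 0'
python3 -m handwheel '0 0 0 0 0 0 0'
python3 arc.py -7 16 0.2
```

```text
time_s: 14.27
position: [0.604, 0.1747, 0.1606]
tool_rot: [[-0.777, 0.313, 0.546], [0.27, 0.95, -0.158], [-0.568, 0.025, -0.822]]
ft_force: [-4.9, 0.1, -4.6]
grip_width: 0.0127
gripper_force: 99.0
th,off,tilt -2.55 [-0.07 -0.17  0.59] 0.32 F h,t,a [-4.87 -1.49  1.2 ] M.a 0.106 q [ 12.  25.  91. -27.  36. -42.]
time_s: 14.93
position: [0.5964, 0.2591, 0.1391]
tool_rot: [[-0.694, -0.468, 0.547], [-0.636, 0.755, -0.161], [-0.337, -0.46, -0.822]]
ft_force: [-4.8, -2.9, -2.6]
grip_width: 0.0127
gripper_force: 99.0
time_s: 15.02
position: [0.5959, 0.26, 0.1386]
tool_rot: [[-0.693, -0.47, 0.546], [-0.638, 0.753, -0.161], [-0.336, -0.46, -0.822]]
ft_force: [-3.4, -2.9, -1.9]
grip_width: 0.0128
gripper_force: 99.0
th,off,tilt 53.6 [-0.6   0.26  0.56] 0.32 F h,t,a [-3.94 -1.    2.18] M.a 0.117 q [ 21.  29.  87. -33.  40. -85.]
0.52 -0.94 0.55 3.9 -1.1 -5.7 0;0.90 -1.91 0.99 7.7 -2.2 -11.5 0;1.18 -2.95 1.38 11.6 -3.3 -17.2 0;1.34 -4.03 1.70 15.4 -4.5 -22.9 0;1.38 -5.14 1.94 19.3 -5.6 -28.7 0;1.31 -6.27 2.11 23.1 -6.7 -34.4 0;1.12 -7.39 2.20 27.0 -7.8 -40.1 0;0.82 -8.49 2.22 30.9 -8.9 -45.9 0
-0.41 -1.06 -0.07 3.9 -1.1 -5.7 0;-0.91 -2.07 -0.21 7.7 -2.2 -11.5 0;-1.52 -3.01 -0.44 11.6 -3.3 -17.2 0;-2.20 -3.87 -0.73 15.4 -4.5 -22.9 0;-2.97 -4.64 -1.10 19.3 -5.6 -28.7 0;-3.79 -5.29 -1.52 23.1 -6.7 -34.4 0;-4.67 -5.83 -2.01 27.0 -7.8 -40.1 0;-5.58 -6.25 -2.54 30.9 -8.9 -45.9 0
```

```bash
python3 -m handwheel '0.52 -0.94 0.55 3.9 -1.1 -5.7 0;0.9 -1.91 0.99 7.7 -2.2 -11.5 0;1.18 -2.95 1.38 11.6 -3.3 -17.2 0;1.34 -4.03 1.7 15.4 -4.5 -22.9 0;1.38 -5.14 1.94 19.3 -5.6 -28.7 0;1.31 -6.27 2.11 23.1 -6.7 -34.4 0;1.12 -7.39 2.2 27 -7.8 -40.1 0;0.82 -8.49 2.22 30.9 -8.9 -45.9 0'
python3 arc.py -4 16 0.3
```

```text
time_s: 15.68
position: [0.6037, 0.1735, 0.1605]
tool_rot: [[-0.774, 0.324, 0.544], [0.284, 0.946, -0.158], [-0.566, 0.032, -0.824]]
ft_force: [-8.8, 3.2, -8.0]
grip_width: 0.0128
gripper_force: 98.9
th,off,tilt -3.36 [ 0.02 -0.08  0.75] 0.47 F h,t,a [-1.064e+01 -1.000e-02  1.070e+00] M.a 0.201 q [ 12.  25.  91. -27.  36. -41.]
-0.24 -0.60 -0.01 2.2 -0.6 -3.3 0;-0.50 -1.19 -0.07 4.4 -1.3 -6.6 0;-0.80 -1.76 -0.16 6.6 -1.9 -9.8 0;-1.12 -2.32 -0.27 8.8 -2.5 -13.1 0;-1.48 -2.85 -0.40 11.0 -3.2 -16.4 0;-1.86 -3.35 -0.56 13.2 -3.8 -19.7 0;-2.27 -3.82 -0.75 15.4 -4.5 -22.9 0;-2.70 -4.26 -0.95 17.6 -5.1 -26.2 0
-0.45 -0.41 -0.23 2.2 -0.6 -3.3 0;-0.93 -0.78 -0.47 4.4 -1.3 -6.6 0;-1.42 -1.11 -0.74 6.6 -1.9 -9.8 0;-1.93 -1.41 -1.02 8.8 -2.5 -13.1 0;-2.45 -1.66 -1.32 11.0 -3.2 -16.4 0;-2.97 -1.88 -1.64 13.2 -3.8 -19.7 0;-3.51 -2.05 -1.96 15.4 -4.5 -22.9 0;-4.05 -2.17 -2.30 17.6 -5.1 -26.2 0
```

```bash
python3 -m handwheel '-0.31 -0.58 -0.11 2.2 -0.6 -3.3 0;-0.57 -1.17 -0.17 4.4 -1.3 -6.6 0;-0.87 -1.74 -0.26 6.6 -1.9 -9.8 0;-1.19 -2.3 -0.37 8.8 -2.5 -13.1 0;-1.55 -2.83 -0.5 11 -3.2 -16.4 0'
python3 -c "
from plan import *
rep()"
python3 arc.py -4 16 0.2|tail -2
```

```text
time_s: 16.1
position: [0.5893, 0.1454, 0.1567]
tool_rot: [[-0.616, 0.566, 0.548], [0.588, 0.793, -0.158], [-0.524, 0.225, -0.822]]
ft_force: [-4.3, 1.3, -4.5]
grip_width: 0.0127
gripper_force: 98.9
th,off,tilt -23.2 [0.16 0.22 0.67] 0.24 F h,t,a [-4.3  -1.79  1.24] M.a 0.368 q [  9.  23.  95. -26.  32. -23.]
-0.39 -0.52 -0.18 2.2 -0.6 -3.3 0;-0.80 -1.00 -0.36 4.4 -1.3 -6.6 0;-1.23 -1.44 -0.56 6.6 -1.9 -9.8 0;-1.69 -1.85 -0.79 8.8 -2.5 -13.1 0;-2.16 -2.22 -1.03 11.0 -3.2 -16.4 0;-2.65 -2.56 -1.30 13.2 -3.8 -19.7 0;-3.16 -2.85 -1.58 15.4 -4.5 -22.9 0;-3.68 -3.11 -1.88 17.6 -5.1 -26.2 0
-0.53 -0.21 -0.31 2.2 -0.6 -3.3 0;-1.06 -0.39 -0.64 4.4 -1.3 -6.6 0;-1.61 -0.51 -0.98 6.6 -1.9 -9.8 0;-2.15 -0.60 -1.33 8.8 -2.5 -13.1 0;-2.69 -0.64 -1.69 11.0 -3.2 -16.4 0;-3.23 -0.63 -2.05 13.2 -3.8 -19.7 0;-3.77 -0.58 -2.42 15.4 -4.5 -22.9 0;-4.29 -0.49 -2.79 17.6 -5.1 -26.2 0
```

```bash
python3 -m handwheel '-0.39 -0.52 -0.18 2.2 -0.6 -3.3 0;-0.8 -1 -0.36 4.4 -1.3 -6.6 0;-1.23 -1.44 -0.56 6.6 -1.9 -9.8 0;-1.69 -1.85 -0.79 8.8 -2.5 -13.1 0'
python3 -c "
from plan import *
rep()"
python3 arc.py -4 8 0.2|tail -1
```

```text
time_s: 16.43
position: [0.5732, 0.1275, 0.1496]
tool_rot: [[-0.437, 0.712, 0.55], [0.783, 0.602, -0.157], [-0.442, 0.363, -0.82]]
ft_force: [-0.3, 6.5, -3.3]
grip_width: 0.0126
gripper_force: 99.3
th,off,tilt -39.16 [0.95 0.68 0.75] 0.16 F h,t,a [-5.45  3.49  0.83] M.a 0.668 q [  7.  22.  99. -27.  29.  -8.]
-0.55 -0.42 -0.32 2.2 -0.6 -3.3 0;-1.04 -0.76 -0.59 4.4 -1.3 -6.6 0;-1.55 -1.06 -0.87 6.6 -1.9 -9.8 0;-2.07 -1.31 -1.17 8.8 -2.5 -13.1 0;-2.59 -1.53 -1.48 11.0 -3.2 -16.4 0;-3.13 -1.70 -1.81 13.2 -3.8 -19.7 0;-3.67 -1.83 -2.15 15.4 -4.5 -22.9 0;-4.21 -1.91 -2.50 17.6 -5.1 -26.2 0
```

```bash
python3 -m handwheel '-0.2 -0.25 -0.12 1.1 -0.3 -1.6 0;-0.45 -0.47 -0.26 2.2 -0.6 -3.3 0;-0.45 -0.47 -0.26 2.2 -0.6 -3.3 0'
python3 -c "
from plan import *
rep()"
python3 -m handwheel '-0.2 -0.25 -0.12 1.1 -0.3 -1.6 0;-0.45 -0.46 -0.27 2.2 -0.6 -3.3 0;-0.45 -0.46 -0.27 2.2 -0.6 -3.3 0'
python3 -c "
from plan import *
rep()"
```

```text
time_s: 16.68
position: [0.5689, 0.1237, 0.1471]
tool_rot: [[-0.388, 0.739, 0.551], [0.823, 0.547, -0.155], [-0.416, 0.393, -0.82]]
ft_force: [-0.7, 11.5, -3.7]
grip_width: 0.0125
gripper_force: 99.3
th,off,tilt -43.06 [1.13 0.63 0.6 ] 0.22 F h,t,a [-10.15   5.41   1.48] M.a 0.699 q [  6.  22. 100. -27.  28.  -4.]
time_s: 16.93
position: [0.5639, 0.1197, 0.144]
tool_rot: [[-0.336, 0.765, 0.55], [0.859, 0.488, -0.155], [-0.387, 0.42, -0.821]]
ft_force: [-2.5, 14.1, -4.6]
grip_width: 0.0126
gripper_force: 99.3
th,off,tilt -47.07 [ 0.99 -0.03  0.3 ] 0.28 F h,t,a [-13.65   4.28   2.16] M.a 0.51 q [  6.  21. 101. -27.  27.  -0.]
```

```bash
python3 -m handwheel '-0.07 0.17 -0.08 0 0 0 0;-0.07 0.17 -0.08 0 0 0 0'
python3 arc.py -3 8 0.3
```

```text
time_s: 17.1
position: [0.5644, 0.1202, 0.1443]
tool_rot: [[-0.336, 0.764, 0.551], [0.857, 0.49, -0.157], [-0.39, 0.42, -0.82]]
ft_force: [0.4, 4.3, -0.7]
grip_width: 0.0129
gripper_force: 99.4
th,off,tilt -46.94 [1.22 0.44 0.09] 0.12 F h,t,a [-2.76  3.27  2.2 ] M.a 0.652 q [  6.  21. 101. -27.  27.  -0.]
-0.51 -0.24 -0.25 1.7 -0.5 -2.5 0;-0.89 -0.44 -0.47 3.3 -1.0 -4.9 0;-1.28 -0.63 -0.69 5.0 -1.4 -7.4 0;-1.68 -0.79 -0.93 6.6 -1.9 -9.8 0;-2.08 -0.92 -1.17 8.3 -2.4 -12.3 0;-2.49 -1.03 -1.42 9.9 -2.9 -14.7 0;-2.89 -1.12 -1.68 11.6 -3.3 -17.2 0;-3.30 -1.18 -1.94 13.2 -3.8 -19.7 0
```

```bash
sed -i 's/\.19\*h/.1923*h/' ring.py; python3 ring.py; python3 -c "
from h import *
st=status.observe();d=get_image('top');cv2.imwrite('pics/c8.png',np.hstack([crop(d,150,160,80,120,400,600),crop(get_image('scene'),260,140,80,120,400,600)]))"
```

```text
top ring [(np.float64(289.4), np.float64(0.8), np.float64(0.4)), (np.float64(289.3), np.float64(0.6), np.float64(0.4)), (np.float64(288.0), np.float64(0.6), np.float64(0.2)), (np.float64(288.0), np.float64(0.8), np.float64(0.2))]
top ring+hole [(np.float64(282.1), np.float64(-4.4), np.float64(0.0)), (np.float64(281.8), np.float64(-4.4), np.float64(0.2)), (np.float64(281.6), np.float64(-4.4), np.float64(-0.2)), (np.float64(281.4), np.float64(-4.6), np.float64(0.0))]
scene end [(np.float64(539.3), np.float64(2.8), np.float64(1.4)), (np.float64(538.7), np.float64(3.0), np.float64(1.4)), (np.float64(538.4), np.float64(2.6), np.float64(1.4)), (np.float64(537.4), np.float64(3.0), np.float64(1.6))]
[[246.77384949 177.05295134]
 [247.94784728 174.96193218]]
top end [(np.float64(581.6), np.float64(0.0), np.float64(-1.0)), (np.float64(580.6), np.float64(0.2), np.float64(-1.0)), (np.float64(579.3), np.float64(0.0), np.float64(-0.8)), (np.float64(578.3), np.float64(-0.2), np.float64(-1.0))] [[243.18740874 174.19525435]]
```

View pics/c8.png

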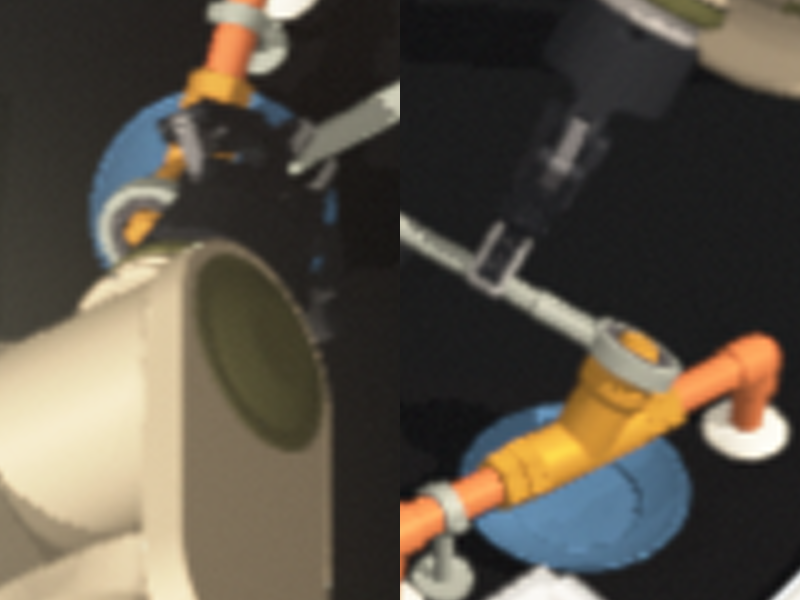

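```bash
python3 arc.py 6 8 0.3
```

```text
th,off,tilt -46.95 [1.1  0.3  0.01] 0.14 F h,t,a [-3.8   4.28  2.96] M.a 0.573 q [  6.  21. 101. -27.  27.  -0.]
0.61 0.53 0.37 -3.3 1.0 4.9 0;1.29 1.13 0.71 -6.6 1.9 9.8 0;1.93 1.81 1.01 -9.9 2.9 14.7 0;2.51 2.55 1.25 -13.2 3.8 19.7 0;3.03 3.36 1.45 -16.5 4.8 24.6 0;3.47 4.22 1.58 -19.8 5.7 29.5 0;3.85 5.12 1.66 -23.1 6.7 34.4 0;4.14 6.05 1.68 -26.5 7.6 39.3 0
```

```bash
python3 -m handwheel '0.61 0.53 0.37 -3.3 1 4.9 0;1.29 1.13 0.71 -6.6 1.9 9.8 0;1.93 1.81 1.01 -9.9 2.9 14.7 0;2.51 2.55 1.25 -13.2 3.8 19.7 0;3.03 3.36 1.45 -16.5 4.8 24.6 0;3.47 4.22 1.58 -19.8 5.7 29.5 0;3.85 5.12 1.66 -23.1 6.7 34.4 0;4.14 6.05 1.68 -26.5 7.6 39.3 0' 120 | tail -1
python3 -m handwheel '0 0 0 0 0 0 0'|tail -1
python3 arc.py -5 12 0.3
```

```text
gripper_force: 121.9
gripper_force: 121.9
th,off,tilt 1.26 [-0.27 -0.08  0.27] 0.12 F h,t,a [ 2.92 -2.52  3.84] M.a 0.248 q [ 12.  25.  90. -28.  36. -44.]
-0.22 -0.77 0.02 2.8 -0.8 -4.1 0;-0.52 -1.53 -0.03 5.5 -1.6 -8.2 0;-0.86 -2.26 -0.13 8.3 -2.4 -12.3 0;-1.26 -2.96 -0.26 11.0 -3.2 -16.4 0;-1.70 -3.62 -0.42 13.8 -4.0 -20.5 0;-2.19 -4.24 -0.63 16.5 -4.8 -24.6 0;-2.71 -4.82 -0.87 19.3 -5.6 -28.7 0;-3.27 -5.34 -1.15 22.0 -6.4 -32.8 0
-0.59 -0.47 -0.31 2.8 -0.8 -4.1 0;-1.21 -0.87 -0.64 5.5 -1.6 -8.2 0;-1.85 -1.22 -1.01 8.3 -2.4 -12.3 0;-2.51 -1.50 -1.40 11.0 -3.2 -16.4 0
```

```bash
r(){ python3 -c "
from plan import *
rep()"; }
python3 -m handwheel '-0.22 -0.77 0.02 2.8 -0.8 -4.1 0;-0.52 -1.53 -0.03 5.5 -1.6 -8.2 0'|head -1; r
python3 -m handwheel '-0.34 -0.73 -0.1 2.8 -0.8 -4.1 0;-0.74 -1.43 -0.23 5.5 -1.6 -8.2 0'|head -1; r
python3 -m handwheel '-0.44 -0.66 -0.16 2.8 -0.8 -4.1 0;-0.93 -1.28 -0.37 5.5 -1.6 -8.2 0'|head -1; r
python3 -m handwheel '0 0 0 0 0 0 0' | head -1; r
```

```text
time_s: 19.02
th,off,tilt -9.37 [0.05 0.58 0.46] 0.05 F h,t,a [-3.59 10.9   2.31] M.a 0.472 q [ 11.  24.  92. -27.  35. -35.]
time_s: 19.18
th,off,tilt -19.39 [0.33 0.21 0.44] 0.04 F h,t,a [-2.19  6.28  2.68] M.a 0.351 q [  9.  23.  94. -27.  33. -27.]
time_s: 19.35
th,off,tilt -29.45 [-0.29 -0.77  0.39] 0.22 F h,t,a [-2.38  0.24  2.58] M.a -0.038 q [  8.  22.  97. -27.  31. -17.]
time_s: 19.43
th,off,tilt -29.39 [-0.53 -1.27  0.37] 0.25 F h,t,a [-2.75  1.1   2.  ] M.a -0.06 q [  8.  22.  97. -27.  31. -17.]
```

```bash
cat > psi.py <<'E'
from plan import *
from scipy.ndimage import map_coordinates
def handle(psi,hh,r0=.13):
    p=np.radians(psi); h=np.cos(p)*x0+np.sin(p)*y0; t=np.cross(a,h); C=C0+hh*a
    r=np.linspace(r0,.178,30)[:,None]; P=[C+r*h+s*.008*t+.005*a for s in(-1,1)]
    th=np.linspace(-2.2,2.2,30)[:,None]; P.append(C+.190*h+.013*(np.cos(th)*h+np.sin(th)*t)+.007*a)
    return np.vstack(P)
def run(names=('scene','top')):
    th=cur()[0]; out={}
    for n in names:
        ds=[get_image(n) for _ in range(2)];d=ds[0]
        g=cv2.GaussianBlur(np.mean([e["color"] for e in ds],0).astype(np.float32),(0,0),.7)
        G=np.sqrt((cv2.Sobel(g,-1,1,0)**2+cv2.Sobel(g,-1,0,1)**2).sum(2)); b=(1.8,1.) if n=='top' else (.5,0)
        r=[]
        for psi in np.arange(th-24,th+24.1,1):
            uv=proj(d,handle(psi,.0005))+b
            m=max((map_coordinates(G,[uv[:,1]+dv,uv[:,0]+du],order=1).mean(),du,dv) for du in(-1,-.5,0,.5,1) for dv in(-1,-.5,0,.5,1))
            r.append((round(m[0]),round(psi-th,1),m[1],m[2]))
        r.sort(reverse=True); print(n,"tool th",th,"best rel psi",r[:5])
if __name__=="__main__": run(); rep()
E
python3 psi.py
```

```text
scene tool th -29.39 best rel psi [(542, np.float64(1.0), 1, 0), (542, np.float64(-2.0), 1, 1), (540, np.float64(2.0), 1, -0.5), (540, np.float64(-1.0), 1, 0.5), (538, np.float64(4.0), 1, -1)]
top tool th -29.39 best rel psi [(719, np.float64(1.0), 0.5, -1), (700, np.float64(2.0), 1, 0), (691, np.float64(0.0), -1, -1), (598, np.float64(3.0), 1, 1), (441, np.float64(6.0), -0.5, -1)]
th,off,tilt -28.86 [-0.26 -0.65  0.33] 0.19 F h,t,a [-0.38 -1.67  2.71] M.a 0.18 q [  8.  23.  97. -27.  31. -18.]
```

```bash
python3 arc.py -3 8 0.3
```

```text
th,off,tilt -28.86 [-0.26 -0.65  0.33] 0.19 F h,t,a [-0.38 -1.67  2.71] M.a 0.18 q [  8.  23.  97. -27.  31. -18.]
-0.27 -0.29 -0.12 1.7 -0.5 -2.5 0;-0.60 -0.62 -0.28 3.3 -1.0 -4.9 0;-0.94 -0.93 -0.44 5.0 -1.4 -7.4 0;-1.28 -1.23 -0.62 6.6 -1.9 -9.8 0;-1.64 -1.50 -0.81 8.3 -2.4 -12.3 0;-2.01 -1.75 -1.01 9.9 -2.9 -14.7 0;-2.39 -1.98 -1.22 11.6 -3.3 -17.2 0;-2.77 -2.18 -1.44 13.2 -3.8 -19.7 0
```

```bash
r(){ python3 -c "
from plan import *
rep()"; }
python3 -m handwheel '-0.27 -0.29 -0.12 1.7 -0.5 -2.5 0;-0.6 -0.62 -0.28 3.3 -1 -4.9 0;-0.6 -0.62 -0.28 3.3 -1 -4.9 0;-0.6 -0.62 -0.28 3.3 -1 -4.9 0'|head -1; r
python3 -m handwheel '-0.34 -0.31 -0.16 1.7 -0.5 -2.5 0;-0.68 -0.61 -0.34 3.3 -1 -4.9 0;-0.68 -0.61 -0.34 3.3 -1 -4.9 0;-0.68 -0.61 -0.34 3.3 -1 -4.9 0'|head -1; r
python3 -m handwheel '-0.36 -0.27 -0.19 1.7 -0.5 -2.5 0;-0.73 -0.52 -0.39 3.3 -1 -4.9 0;-0.73 -0.52 -0.39 3.3 -1 -4.9 0;-0.73 -0.52 -0.39 3.3 -1 -4.9 0'|head -1; r
```

```text
time_s: 19.97
th,off,tilt -34.81 [ 0.02 -0.18  0.27] 0.16 F h,t,a [ 2.92 -2.39  2.79] M.a 0.294 q [  7.  22.  98. -27.  30. -12.]
time_s: 20.3
th,off,tilt -40.77 [0.06 0.06 0.28] 0.09 F h,t,a [ 2.53 -3.1   2.85] M.a 0.252 q [  6.  22. 100. -27.  29.  -6.]
time_s: 20.63
th,off,tilt -46.75 [0.24 0.25 0.28] 0.06 F h,t,a [ 3.17 -1.48  1.95] M.a 0.238 q [  6.  21. 101. -28.  27.   0.]
```

```bash
cat >> plan.py <<'E'
def tau():
    s=status.observe(); f=s["ft_force"]+[0,0,2.8]; h=-s["tool_rot"][:,0]; t=np.cross(a,h); c=cur()
    print("t%.2f th %.1f off %s tau %.2f M %.2f F %s"%(s["time_s"],c[0],c[1],s["wrist_torque"]@a+L*(f@t),s["wrist_torque"]@a,np.round([f@h,f@t,f@a],1)))
E
python3 arc.py 5 10 0.3
```

```text
th,off,tilt -46.75 [0.24 0.25 0.28] 0.06 F h,t,a [ 3.17 -1.48  1.95] M.a 0.238 q [  6.  21. 101. -28.  27.   0.]
0.59 0.41 0.31 -2.8 0.8 4.1 0;1.17 0.90 0.60 -5.5 1.6 8.2 0;1.71 1.44 0.86 -8.3 2.4 12.3 0;2.22 2.03 1.09 -11.0 3.2 16.4 0;2.69 2.67 1.28 -13.8 4.0 20.5 0;3.12 3.35 1.44 -16.5 4.8 24.6 0;3.49 4.06 1.55 -19.3 5.6 28.7 0;3.82 4.80 1.63 -22.0 6.4 32.8 0
0.27 0.77 0.03 -2.8 0.8 4.1 0;0.49 1.55 0.03 -5.5 1.6 8.2 0
```

```bash
r(){ python3 -c "
from plan import *
tau()"; }
python3 -m handwheel '0.59 0.41 0.31 -2.8 0.8 4.1 0;1.17 0.9 0.6 -5.5 1.6 8.2 0'|head -1; r
python3 -m handwheel '0.54 0.54 0.26 -2.8 0.8 4.1 0;1.05 1.13 0.49 -5.5 1.6 8.2 0'|head -1; r
python3 -m handwheel '0.47 0.64 0.19 -2.8 0.8 4.1 0;0.9 1.32 0.35 -5.5 1.6 8.2 0'|head -1; r
python3 -m handwheel '0.37 0.71 0.11 -2.8 0.8 4.1 0;0.7 1.45 0.19 -5.5 1.6 8.2 0;0.7 1.45 0.19 -5.5 1.6 8.2 0'|head -1; r
python3 arc.py -2 8 0.3; python3 psi.py
```

```text
time_s: 20.8
t20.80 th -36.5 off [-0.33 -0.16  0.22] tau -0.08 M 0.26 F [ 1.1 -3.6  3. ]
time_s: 20.97
t20.97 th -26.5 off [-0.16 -0.16  0.24] tau -0.10 M 0.18 F [ 1.4 -3.   2.7]
time_s: 21.13
t21.13 th -16.5 off [-0.11  0.07  0.28] tau -0.05 M 0.25 F [-0.3 -3.2  2.8]
time_s: 21.38
t21.38 th -6.5 off [-0.17  0.64  0.27] tau 0.08 M 0.47 F [ 1.6 -4.2  2.8]
th,off,tilt -6.51 [-0.17  0.64  0.27] 0.03 F h,t,a [ 1.61 -4.17  2.82] M.a 0.468 q [ 11.  25.  92. -27.  35. -38.]
-0.13 -0.37 -0.01 1.1 -0.3 -1.6 0;-0.26 -0.66 -0.04 2.2 -0.6 -3.3 0;-0.40 -0.95 -0.08 3.3 -1.0 -4.9 0;-0.55 -1.24 -0.12 4.4 -1.3 -6.6 0;-0.70 -1.52 -0.17 5.5 -1.6 -8.2 0;-0.87 -1.80 -0.23 6.6 -1.9 -9.8 0;-1.04 -2.07 -0.29 7.7 -2.2 -11.5 0;-1.22 -2.33 -0.36 8.8 -2.5 -13.1 0
scene tool th -6.51 best rel psi [(442, np.float64(8.0), 1, -1), (432, np.float64(7.0), 1, -0.5), (432, np.float64(2.0), 1, -1), (432, np.float64(1.0), 1, -0.5), (431, np.float64(9.0), 1, -1)]
top tool th -6.51 best rel psi [(562, np.float64(1.0), 1, -1), (551, np.float64(0.0), 0, -1), (508, np.float64(-1.0), -1, -1), (447, np.float64(2.0), 1, 1), (372, np.float64(-12.0), -1, 1)]
th,off,tilt -6.98 [-0.18  0.1   0.33] 0.02 F h,t,a [ 1.29 -1.29  2.53] M.a 0.132 q [ 11.  24.  92. -27.  35. -37.]
```

```bash
r(){ python3 -c "
from plan import *
tau()"; }
python3 -m handwheel '-0.13 -0.37 -0.01 1.1 -0.3 -1.6 0;-0.26 -0.66 -0.04 2.2 -0.6 -3.3 0'|head -1; r
python3 -m handwheel '-0.14 -0.29 -0.04 1.1 -0.3 -1.6 0;-0.29 -0.58 -0.08 2.2 -0.6 -3.3 0'|head -1; r
python3 -m handwheel '-0.15 -0.28 -0.05 1.1 -0.3 -1.6 0;-0.32 -0.56 -0.11 2.2 -0.6 -3.3 0'|head -1; r
python3 -m handwheel '-0.17 -0.27 -0.06 1.1 -0.3 -1.6 0;-0.35 -0.53 -0.13 2.2 -0.6 -3.3 0'|head -1; r
python3 arc.py -2 8 0.3
```

```text
time_s: 21.75
t21.75 th -11.1 off [-0.21 -0.43  0.46] tau -0.01 M 0.12 F [-0.4 -1.4  2.3]
time_s: 21.92
t21.92 th -15.1 off [-0.24 -0.52  0.51] tau 0.00 M 0.08 F [-1.7 -0.8  2.2]
time_s: 22.08
t22.08 th -19.1 off [-0.25 -0.57  0.52] tau 0.03 M 0.16 F [-1.2 -1.4  1.5]
time_s: 22.25
t22.25 th -23.1 off [-0.11 -0.5   0.57] tau -0.02 M 0.06 F [-0.6 -0.8  2.4]
th,off,tilt -23.14 [-0.11 -0.5   0.57] 0.2 F h,t,a [-0.61 -0.83  2.43] M.a 0.055 q [  9.  23.  95. -27.  32. -23.]
-0.16 -0.21 -0.07 1.1 -0.3 -1.6 0;-0.36 -0.46 -0.15 2.2 -0.6 -3.3 0;-0.56 -0.70 -0.24 3.3 -1.0 -4.9 0;-0.76 -0.93 -0.34 4.4 -1.3 -6.6 0;-0.98 -1.16 -0.43 5.5 -1.6 -8.2 0;-1.19 -1.38 -0.54 6.6 -1.9 -9.8 0;-1.42 -1.59 -0.65 7.7 -2.2 -11.5 0;-1.65 -1.79 -0.77 8.8 -2.5 -13.1 0
```

```bash
r(){ python3 -c "
from plan import *
tau()"; }
python3 -m handwheel '-0.16 -0.21 -0.07 1.1 -0.3 -1.6 0;-0.36 -0.46 -0.15 2.2 -0.6 -3.3 0'|head -1; r
python3 -m handwheel '-0.2 -0.24 -0.09 1.1 -0.3 -1.6 0;-0.4 -0.47 -0.19 2.2 -0.6 -3.3 0'|head -1; r
python3 -m handwheel '-0.22 -0.23 -0.09 1.1 -0.3 -1.6 0;-0.43 -0.45 -0.2 2.2 -0.6 -3.3 0'|head -1; r
python3 -m handwheel '-0.23 -0.21 -0.11 1.1 -0.3 -1.6 0;-0.46 -0.41 -0.23 2.2 -0.6 -3.3 0'|head -1; r
python3 arc.py -2 8 0.3
```

```text
time_s: 22.42
t22.42 th -27.1 off [0.21 0.03 0.63] tau -0.09 M 0.07 F [ 0.8 -1.8  1.9]
time_s: 22.58
t22.58 th -31.1 off [0.35 0.05 0.59] tau 0.08 M 0.16 F [ 1.1 -0.9  1.5]
time_s: 22.75
t22.75 th -35.1 off [ 0.08 -0.16  0.6 ] tau 0.10 M 0.26 F [ 0.1 -1.8  2.8]
time_s: 22.92
t22.92 th -39.1 off [ 0.19 -0.06  0.63] tau 0.33 M 0.32 F [0.7 0.2 2.2]
th,off,tilt -39.14 [ 0.19 -0.06  0.63] 0.33 F h,t,a [0.66 0.19 2.17] M.a 0.317 q [  7.  22.  99. -27.  29.  -8.]
-0.24 -0.18 -0.13 1.1 -0.3 -1.6 0;-0.48 -0.36 -0.26 2.2 -0.6 -3.3 0;-0.73 -0.54 -0.39 3.3 -1.0 -4.9 0;-0.97 -0.70 -0.52 4.4 -1.3 -6.6 0;-1.23 -0.85 -0.66 5.5 -1.6 -8.2 0;-1.48 -1.00 -0.80 6.6 -1.9 -9.8 0;-1.74 -1.13 -0.95 7.7 -2.2 -11.5 0;-2.00 -1.25 -1.10 8.8 -2.5 -13.1 0
```

```bash
r(){ python3 -c "
from plan import *
tau()"; }
python3 -m handwheel '-0.24 -0.18 -0.13 1.1 -0.3 -1.6 0'|head -1; r
python3 -m handwheel '-0.24 -0.18 -0.13 1.1 -0.3 -1.6 0'|head -1; r
python3 -m handwheel '-0.25 -0.18 -0.13 1.1 -0.3 -1.6 0'|head -1; r
python3 -m handwheel '-0.25 -0.16 -0.13 1.1 -0.3 -1.6 0'|head -1; r
python3 -m handwheel '0 0 0 0 0 0 0;0 0 0 0 0 0 0'|head -1; r
python3 arc.py -2 8 0.3
```

```text
time_s: 23.0
t23.00 th -41.1 off [0.4  0.17 0.66] tau 0.47 M 0.41 F [0.6 0.7 0.6]
time_s: 23.08
t23.08 th -43.0 off [0.6  0.33 0.69] tau 0.70 M 0.53 F [0.1 1.8 1.2]
time_s: 23.17
t23.17 th -45.0 off [0.81 0.45 0.8 ] tau 1.07 M 0.66 F [-1.3  4.4  0.3]
time_s: 23.25
t23.25 th -47.0 off [1.03 0.62 0.96] tau 1.09 M 0.72 F [-0.2  3.9  1.5]
time_s: 23.42
t23.42 th -46.8 off [0.77 0.38 0.93] tau 0.91 M 0.47 F [1.  4.7 0.5]
th,off,tilt -46.81 [0.77 0.38 0.93] 0.28 F h,t,a [0.96 4.71 0.46] M.a 0.471 q [  6.  21. 101. -27.  28.  -1.]
-0.31 -0.18 -0.20 1.1 -0.3 -1.6 0;-0.56 -0.32 -0.34 2.2 -0.6 -3.3 0;-0.82 -0.46 -0.49 3.3 -1.0 -4.9 0;-1.08 -0.59 -0.64 4.4 -1.3 -6.6 0;-1.34 -0.70 -0.80 5.5 -1.6 -8.2 0;-1.61 -0.80 -0.95 6.6 -1.9 -9.8 0;-1.87 -0.90 -1.11 7.7 -2.2 -11.5 0;-2.14 -0.98 -1.28 8.8 -2.5 -13.1 0
```

```bash
python3 arc.py 4.7 3 0.5
```

```text
th,off,tilt -46.81 [0.77 0.38 0.93] 0.28 F h,t,a [0.96 4.71 0.46] M.a 0.471 q [  6.  21. 101. -27.  28.  -1.]
0.51 0.38 0.26 -2.6 0.7 3.9 0;1.05 0.84 0.54 -5.2 1.5 7.7 0;1.57 1.34 0.79 -7.8 2.2 11.6 0
```

```bash
r(){ python3 -c "
from plan import *
tau()"; }
python3 -m handwheel '0.51 0.38 0.26 -2.6 0.7 3.9 0;1.05 0.84 0.54 -5.2 1.5 7.7 0;1.57 1.34 0.79 -7.8 2.2 11.6 0;1.57 1.34 0.79 -7.8 2.2 11.6 0'|head -1; r
python3 -m handwheel '-0.11 0.03 0.16 0 0 0 0;-0.22 0.06 0.33 0 0 0 0;-0.33 0.1 0.49 0 0 0 0;-0.44 0.13 0.66 0 0 0 0;-0.44 0.13 0.66 0 0 0 0'|head -1; r
```

```text
time_s: 23.75
t23.75 th -32.5 off [-0.3  -0.38  0.65] tau -0.05 M 0.11 F [ 6.2 -1.6  2.8]
time_s: 24.17
t24.17 th -32.9 off [-1.02 -0.86  8.04] tau -0.04 M -0.16 F [  3.7   1.3 -11.2]
```

```bash
r(){ python3 -c "
from plan import *
rep()"; }
python3 -m handwheel '-0.05 0.02 0.08 0 0 0 0;-0.11 0.03 0.16 0 0 0 0;-0.16 0.05 0.25 0 0 0 0;-0.16 0.05 0.25 0 0 0 0'|head -1; r
```

```text
time_s: 24.5
th,off,tilt -32.87 [-1.23 -0.86 10.73] 0.42 F h,t,a [  1.89   3.04 -13.65] M.a -0.203 q [  8.  21.  98. -26.  32. -15.]
```

```bash
r(){ python3 -c "
from plan import *
rep()"; }
python3 -m handwheel '0.2 -0.06 -0.3 0 0 0 0;0.4 -0.12 -0.6 0 0 0 0;0.57 -0.16 -0.84 0 0 0 0;0.57 -0.16 -0.84 0 0 0 0'|head -1; r
python3 -m handwheel '0 0 0 1 1 0.5 0;0 0 0 2 2 0.9 0;0 0 0 2 2 0.9 0'|head -1; r
```

```text
time_s: 24.83
th,off,tilt -32.81 [-0.55 -0.74  1.2 ] 0.34 F h,t,a [ 7.11 -0.35  3.32] M.a 0.019 q [  7.  22.  98. -26.  31. -14.]
time_s: 25.08
th,off,tilt -32.85 [-0.48 -0.81  6.36] 3.29 F h,t,a [ 1.62 -0.15  0.03] M.a -0.037 q [  6.  22.  97. -19.  32. -22.]
```

```bash
r(){ python3 -c "
from plan import *
s=status.observe(); print(s['wrist_torque'].round(2)); rep()"; }
r; python3 -m handwheel '-0.11 0.03 0.16 0 0 0 0;-0.22 0.06 0.33 0 0 0 0;-0.22 0.06 0.33 0 0 0 0'|head -1; r
python3 -m handwheel '-0.11 0.03 0.16 0.7 0.7 0.3 0;-0.22 0.06 0.33 1.3 1.4 0.6 0;-0.22 0.06 0.33 1.3 1.4 0.6 0'|head -1; r
```

```text
[-0.02  0.15 -0.09]
th,off,tilt -32.85 [-0.48 -0.81  6.36] 3.29 F h,t,a [ 1.62 -0.15  0.03] M.a -0.037 q [  6.  22.  97. -19.  32. -22.]
time_s: 25.33
[-0.59 -0.19 -0.25]
th,off,tilt -32.71 [-0.75 -0.64 10.53] 3.2 F h,t,a [ 4.89  0.62 -1.46] M.a 0.095 q [  6.  21.  97. -19.  33. -22.]
time_s: 25.58
[ 0.02  0.43 -0.03]
th,off,tilt -32.74 [-0.78 -0.71 17.97] 5.3 F h,t,a [-0.48 -0.33 -1.25] M.a 0.033 q [  5.  21.  96. -15.  34. -27.]
```

```bash
r(){ python3 -c "
from plan import *
s=status.observe(); print(s['wrist_torque'].round(2)); rep()"; }
python3 -m handwheel '-0.11 0.03 0.16 0 0 0 0;-0.22 0.06 0.33 0 0 0 0;-0.33 0.1 0.49 0 0 0 0;-0.33 0.1 0.49 0 0 0 0'|head -1; r
python3 -m handwheel '-0.22 0.06 0.33 0 0 0 0;-0.44 0.13 0.66 0 0 0 0;-0.88 0.26 1.3 0 0 0 0;-1.3 0.4 2 0 0 0 0;-1.3 0.4 2 0 0 0 0'|head -1; r
cat > psi2.py <<'E'
from plan import *
from scipy.ndimage import map_coordinates
# held spanner: fit pitch (about tool y) & slide along handle from the image
def rotated(pt,psi):
    s=status.observe();R=s["tool_rot"];p=s["position"]
    Q=R@Ro.from_euler('yz',[pt,psi],degrees=True).as_matrix(); h=-Q[:,0];t=-Q[:,1]*-1;up=-Q[:,2]; O=p-DZ*R[:,2]
    r=np.linspace(.04,.085,20)[:,None]; th=np.linspace(0,2*np.pi,60)[:,None]; e=O+(.190-L)*h; c=O-L*h
    P=[O+r*h+k*.008*t+.005*up for k in(-1,1)]+[e+.013*(np.cos(th)*h+np.sin(th)*t)+.007*up,c+.028*(np.cos(th)*h+np.sin(th)*t)+.007*up]
    return np.vstack(P)
for n,b in(('scene',(.5,0)),('top',(1.8,1.))):
    d=get_image(n);g=cv2.GaussianBlur(d["color"].astype(np.float32),(0,0),.7);G=np.sqrt((cv2.Sobel(g,-1,1,0)**2+cv2.Sobel(g,-1,0,1)**2).sum(2));r=[]
    for pt in np.arange(-16,16.1,1):
        for ps in(-4,-2,0,2,4):
            uv=proj(d,rotated(pt,ps))+b
            r.append(max((round(map_coordinates(G,[uv[:,1]+dv,uv[:,0]+du],order=1).mean()),float(pt),ps,du,dv) for du in(-1,0,1) for dv in(-1,0,1)))
    r.sort(reverse=True);print(n,r[:6])
E
python3 psi2.py
```

```text
time_s: 25.92
[0.03 0.45 0.02]
th,off,tilt -32.71 [-0.5  -0.62 23.92] 5.22 F h,t,a [ 0.53 -0.16 -1.12] M.a 0.072 q [  6.  20.  96. -15.  35. -27.]
time_s: 26.33
[ 0.06  0.41 -0.  ]
th,off,tilt -32.72 [ 0.83 -0.22 49.36] 5.14 F h,t,a [ 0.51  0.86 -0.38] M.a 0.034 q [  6.  18.  96. -14.  38. -27.]
scene [(495, -1.0, -2, 1, 0), (493, -1.0, -4, 1, 0), (489, -2.0, -4, 1, 0), (484, 0.0, 0, 1, 0), (475, -1.0, 0, 1, 0), (474, 0.0, 2, 1, 0)]
top [(493, 2.0, 0, -1, -1), (492, 1.0, 0, -1, -1), (487, 3.0, 0, -1, -1), (485, 0.0, 0, -1, -1), (479, 4.0, 0, -1, -1), (474, -1.0, 0, -1, -1)]
```

```bash
python3 -c "
from plan import *
np.set_printoptions(precision=2,suppress=True)
s=status.observe();h=np.array([np.cos(-.022),np.sin(-.022),0]);Z=np.array([0,0,-1.]);R=np.c_[-h,np.cross(Z,-h),Z]
P=np.array([.476,.387,.0])+.006*h; print(s['position'],P)
w=np.degrees(Ro.from_matrix(R@s['tool_rot'].T).as_rotvec());print((P-s['position'])*100,w,np.linalg.norm(w),s['q'])
m=get_image('scene');sq=np.array([(503,432),(560,470),(642,372),(590,345)])/1.5625
for n,b in(('scene',(0.5,0)),('top',(1.8,1))):
  d=get_image(n); Q=[[.476+x,.387+y,.018] for x,y in((.15,.06),(.15,-.06),(-.15,-.06),(-.15,.06))]
  g=cv2.GaussianBlur(d['color'].astype(np.float32),(0,0),.7);G=np.sqrt((cv2.Sobel(g,-1,1,0)**2+cv2.Sobel(g,-1,0,1)**2).sum(2))
  from scipy.ndimage import map_coordinates
  r=[]
  for dx in np.arange(-.015,.016,.0025):
   for dy in np.arange(-.02,.021,.0025):
    for yw in(-.04,-.022,0):
     c_,s_=np.cos(yw),np.sin(yw);X=np.array([[.476+dx+c_*x-s_*y,.387+dy+s_*x+c_*y,.018] for x,y in((.15,.06),(.15,-.06),(-.15,-.06),(-.15,.06))])
     uv=proj(d,np.vstack([np.linspace(X[i],X[(i+1)%4],40) for i in range(4)]))+b
     r.append((map_coordinates(G,[uv[:,1],uv[:,0]],order=1).mean().round(),(.476+dx).round(4),(.387+dy).round(4),yw))
  r.sort(reverse=True);print(n,[tuple(map(float,q)) for q in r[:4]])
"
```

```text
[0.56 0.14 0.18] [0.48 0.39 0.  ]
[ -7.56  24.68 -18.46] [-6.79 30.74 45.58] 55.39693545377103 [  6.22  17.81  95.9  -14.23  37.65 -26.72]
scene [(576.0, 0.4735, 0.3895, -0.022), (568.0, 0.4735, 0.3895, -0.04), (561.0, 0.4735, 0.387, -0.04), (555.0, 0.4735, 0.387, -0.022)]
top [(543.0, 0.4785, 0.3895, -0.022), (542.0, 0.476, 0.3895, -0.04), (538.0, 0.476, 0.3895, -0.022), (532.0, 0.4785, 0.3895, -0.04)]
```

```bash
python3 -m handwheel '0 0 2 0 0 0 0;0 0 4 0 0 0 0;-0.5 1 6 0 0 0 0;-1 3 7 -0.8 3.8 5.7 0;-2 6 7 -1.7 7.7 11.4 0;-3 9 7 -2.5 11.5 17.1 0;-4 12 7 -3.4 15.4 22.8 0;-5 15 7 -4.2 19.2 28.5 0'|head -2
python3 -m handwheel '-1 3 0 -0.9 3.8 5.7 0;-1.5 6 0 -1.7 7.7 11.4 0;-2.5 9 0 -2.6 11.5 17.1 0;-2.5 9.9 -2 -2.6 11.5 17.1 0;-2.5 9.9 -6 -2.6 11.5 17.1 0;-2.5 9.9 -10 -2.6 11.5 17.1 0;-2.5 9.9 -14 -2.6 11.5 17.1 0;-2.5 9.9 -18 -2.6 11.5 17.1 0'|head -2
python3 -m handwheel '0 0 0 0 0 0 0;0 0 0 0 0 0 0'
python3 -c "
from plan import *
np.set_printoptions(precision=2,suppress=True)
s=status.observe();h=np.array([np.cos(-.025),np.sin(-.025),0]);Z=np.array([0,0,-1.]);R=np.c_[-h,np.cross(Z,-h),Z]
P=np.array([.476,.389,.0])+.006*h
print((P-s['position'])*100,np.degrees(Ro.from_matrix(R@s['tool_rot'].T).as_rotvec()),s['wrist_torque'])"; python3 psi2.py
```

```text
time_s: 27.25
position: [0.5071, 0.2911, 0.254]
time_s: 27.92
position: [0.4826, 0.3889, 0.0719]
time_s: 28.08
position: [0.4824, 0.3887, 0.073]
tool_rot: [[-1.0, 0.022, -0.003], [0.022, 1.0, -0.003], [0.003, -0.003, -1.0]]
ft_force: [0.2, 0.6, -0.7]
grip_width: 0.0121
gripper_force: 121.3
[-0.04  0.02 -7.3 ] [ 0.15 -0.18 -0.17] [ 0.02 -0.05  0.05]
scene [(283, 5.0, 0, -1, 1), (282, 4.0, 0, -1, 1), (272, 6.0, 0, -1, 1), (270, 3.0, 0, -1, 1), (267, 6.0, -2, -1, 0), (266, 7.0, 0, 0, 0)]
top [(239, 7.0, -2, 1, -1), (239, 6.0, -2, 1, 0), (238, 1.0, 0, 1, 0), (236, 2.0, 0, 1, 0), (234, 8.0, -2, 1, -1), (234, 5.0, -2, 1, 0)]
```

```bash
r(){ python3 -c "
from plan import *
s=status.observe();print(s['time_s'],s['position'].round(4),s['ft_force'].round(1),s['wrist_torque'].round(2))"; }
r; python3 -m handwheel '0 0 -2 0 0 0 0;0 0 -3.5 0 0 0 0;0 0 -4.5 0 0 0 0;0 0 -5 0 0 0 0;0 0 -5 0 0 0 0' 40|head -1; r
python3 -m handwheel '0 0 -0.3 0 0 0 0;0 0 -0.5 0 0 0 0;0 0 -0.7 0 0 0 0;0 0 -0.7 0 0 0 0'|head -1; r
python3 -m handwheel '0 0 -0.2 0 0 0 0;0 0 -0.3 0 0 0 0;0 0 -0.4 0 0 0 0;0 0 -0.4 0 0 0 0'|head -1; r
python3 -m handwheel '0 0 -0.1 0 0 0 0;0 0 -0.2 0 0 0 0;0 0 -0.3 0 0 0 0;0 0 -0.3 0 0 0 0'|head -1; r
```

```text
28.1833 [0.4841 0.3897 0.0766] [-0.5  1.9 -1.7] [ 0.01 -0.08  0.02]
time_s: 28.6
28.6 [0.483  0.3892 0.0245] [-0.7 -1.2 -2.8] [ 0.   -0.06  0.01]
time_s: 28.93
28.9333 [0.4826 0.389  0.017 ] [ 0.3 -0.2 -3.4] [-0.07 -0.04 -0.08]
time_s: 29.27
29.2667 [0.4825 0.3889 0.0127] [-0.3  0.  -2.7] [-0.03 -0.04 -0.07]
time_s: 29.6
29.6 [0.4825 0.3889 0.0097] [ 0.2 -0.6 -3.3] [-0.02 -0.02 -0.01]
```

```bash
r(){ python3 -c "
from plan import *
s=status.observe();print(s['time_s'],s['position'].round(4),s['ft_force'].round(1),s['wrist_torque'].round(2))"; }
python3 -m handwheel '0 0 -0.1 0 0 0 0;0 0 -0.2 0 0 0 0;0 0 -0.2 0 0 0 0'|head -1; r
python3 -m handwheel '0 0 -0.1 0 0 0 0;0 0 -0.15 0 0 0 0;0 0 -0.15 0 0 0 0'|head -1; r
python3 -m handwheel '0 0 -0.1 0 0 0 0;0 0 -0.15 0 0 0 0;0 0 -0.15 0 0 0 0'|head -1; r
```

```text
time_s: 29.85
29.85 [0.4825 0.3889 0.0077] [ 0.7  0.4 -3. ] [-0.   -0.02  0.03]
time_s: 30.1
30.1 [0.4826 0.3889 0.0063] [ 0.3 -0.5 -2.1] [-0.01 -0.08  0.  ]
time_s: 30.35
30.35 [0.4827 0.389  0.0059] [-2.4 -1.   4.3] [-0.27  0.41  0.05]
```

```bash
python3 -m handwheel '0 0 0 0 0 0 0.2;0 0 0 0 0 0 0.3;0 0 0 0 0 0 0.4;0 0 0 0 0 0 0.4;0 0 0 0 0 0 0.4;0 0 0 0 0 0 0.4'
python3 -m handwheel '0 0 1 0 0 0 0.4;0 0 3 0 0 0 0.4;0 0 6 0 0 0 0.4;0 0 10 0 0 0 0.4;0 0 14 0 0 0 0.4;0 0 18 0 0 0 0.4;-4 -1 20 0 0 0 0.4;-8 -2 20 0 0 0 0.4'
python3 -m handwheel '-3 -3 2 0 0 0 0.4;-6 -7 4 0 0 0 0.4;-9 -11 5 0 0 0 0.4;-11 -15 5 0 0 0 0.4;-11 -18 5 0 0 0 0.4;-11 -22 5 0 0 0 0.4'|head -2
python3 - <<'E'
from h import *
from scipy.ndimage import map_coordinates
from plan import a,x0,y0
# spanner in tray: fit x,y,yaw in both cameras
h0=np.array([.9997,-.022,0])
for n,b in(('scene',(.5,0)),('top',(1.8,1.))):
    d=get_image(n);g=cv2.GaussianBlur(d["color"].astype(np.float32),(0,0),.7);G=np.sqrt((cv2.Sobel(g,-1,1,0)**2+cv2.Sobel(g,-1,0,1)**2).sum(2));r=[]
    th=np.linspace(0,2*np.pi,60)[:,None]
    for yw in np.radians(np.arange(-6,4,1)):
        h=np.array([np.cos(yw),np.sin(yw),0]);t=np.array([-h[1],h[0],0])
        for dx in np.arange(-.012,.0121,.002):
            for dy in np.arange(-.012,.0121,.002):
                c=np.array([.389+dx,.391+dy,.017]);e=c+.19*h
                P=np.vstack([c+.028*(np.cos(th)*h+np.sin(th)*t),e+.013*(np.cos(th)*h+np.sin(th)*t),c+.0143*(np.cos(th)*h+np.sin(th)*t)])
                uv=proj(d,P)+b; r.append((float(map_coordinates(G,[uv[:,1],uv[:,0]],order=1).mean().round()),c[:2].round(3).tolist(),float(np.degrees(yw).round())))
    r.sort(key=lambda q:-q[0]);print(n,r[:3])
E
```

```text
time_s: 30.85
position: [0.4827, 0.389, 0.0049]
tool_rot: [[-1.0, 0.022, -0.0], [0.022, 1.0, -0.001], [0.0, -0.001, -1.0]]
ft_force: [0.1, 1.1, -0.1]
grip_width: 0.0343
gripper_force: 0.0
time_s: 31.52
position: [0.4076, 0.3704, 0.2096]
tool_rot: [[-1.0, 0.023, 0.008], [0.023, 1.0, 0.004], [-0.008, 0.004, -1.0]]
ft_force: [-0.1, 0.6, 0.5]
grip_width: 0.0339
gripper_force: 0.0
time_s: 32.02
position: [0.2944, 0.1618, 0.2557]
scene [(328.0, [0.399, 0.397], -2.0), (327.0, [0.399, 0.395], -2.0), (326.0, [0.397, 0.397], -2.0)]
top [(333.0, [0.393, 0.389], -2.0), (322.0, [0.393, 0.389], -3.0), (322.0, [0.393, 0.387], -1.0)]
```

```bash
cat > capfit.py <<'E'
from plan import *
def model(d,phi,b,ss=6,x=168,y=195,w=24,h=22):
    # label map: crown face, 6 taper facets, 6 side flats (painter by depth), rest ignored
    def hexp(z,af):
        k=-phi+np.radians(30+60*np.arange(6)); R=af/2/np.cos(np.pi/6)
        return C0+z*a+R*(np.cos(k)[:,None]*x0+np.sin(k)[:,None]*y0)
    U=lambda P:np.int32(np.round((proj(d,P)+b-[x,y]+.5)*ss*16))
    H0,H1,H2=hexp(-.0065,.027),hexp(.003,.027),hexp(.010,.020); lab=np.zeros((h*ss,w*ss),np.uint8); N=[None]
    for A,B in((H0,H1),(H1,H2)):
        for i in range(6):
            j=(i+1)%6; n=np.cross(A[j]-A[i],B[i]-A[i]); n/=np.linalg.norm(n); c=(A[i]+A[j]+B[i]+B[j])/4; n*=np.sign(n@(c-C0)); N.append(n)
            if n@(d["xyz"]-c)>0: cv2.fillPoly(lab,[U(np.array([A[i],A[j],B[j],B[i]]))],len(N)-1,shift=4)
    N.append(a); cv2.fillPoly(lab,[U(H2)],len(N)-1,shift=4)
    ch=[np.where(lab>0,1.,0)]+[np.zeros(lab.shape)for _ in range(3)]
    for l in range(1,len(N)):
        m=lab==l
        for q in range(3): ch[1+q][m]=N[l][q]
    dn=lambda c:cv2.GaussianBlur(c,(0,0),.5*ss).reshape(h,ss,w,ss).mean((1,3))
    return [dn(c) for c in ch]
def fit(d,img,x=168,y=195,w=24,h=22,bs=None):
    I=img[y:y+h,x:x+w].astype(float).mean(2); out=[]
    for phi in np.arange(0,60,4):
        best=None
        for bu in np.arange(.6,3.1,.4):
            for bv in np.arange(-.2,2.1,.4):
                c=model(d,np.radians(phi),(bu,bv),x=x,y=y,w=w,h=h); m=c[0]>.97
                A=np.c_[[k[m] for k in c]].T; s,_,_,_=np.linalg.lstsq(A,I[m],rcond=None); e=np.sqrt(np.mean((A@s-I[m])**2))
                if best is None or e<best[0]: best=(round(float(e),2),round(float(bu),1),round(float(bv),1))
        out.append((best[0],int(phi),best[1:]))
    print(sorted(out)[:5]," ".join("%d:%.1f"%(o[1],o[0]) for o in out))
t=get_image("top"); now=np.mean([get_image("top")["color"] for _ in range(8)],0)
z0=cv2.resize(cv2.imread("pics/top0.png"),(512,384),interpolation=cv2.INTER_AREA)
fit(t,z0); fit(t,now)
E
python3 capfit.py
```

```text
[(3.8, 32, (1.0, -0.2)), (3.92, 36, (0.6, -0.2)), (3.96, 40, (0.6, -0.2)), (3.97, 44, (0.6, -0.2)), (3.98, 28, (1.0, -0.2))] 0:4.8 4:4.5 8:4.9 12:4.8 16:4.6 20:4.4 24:4.2 28:4.0 32:3.8 36:3.9 40:4.0 44:4.0 48:4.2 52:4.3 56:4.6
[(3.96, 4, (0.6, -0.2)), (4.03, 0, (0.6, -0.2)), (4.07, 56, (1.0, 0.2)), (4.3, 52, (1.0, 0.2)), (4.54, 8, (1.0, -0.2))] 0:4.0 4:4.0 8:4.5 12:4.8 16:5.0 20:5.5 24:5.7 28:5.6 32:5.5 36:5.4 40:5.2 44:4.7 48:4.8 52:4.3 56:4.1
```

```bash
python3 -c "
from rig import env
print(env.close_job())"
```

```text
the job is handed in; nothing more can be done
None
```

I handed the job in at about 33 s of 69 s: the cap appears fully home, since torque rose to about 1 N·m against its normal 0.25 and a rough camera fit of its angle agreed. On one stroke the torque peaked near 1.5 N·m and then dropped away, which I could not explain. The spanner is lifted off and lies flat in the tray by contact height and camera fit, not by eye because the 10 pictures were used up.

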